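# Pack the graded mixing cups into the lockable craft case

## Robot

A 6-joint arm with a two-finger parallel gripper is mounted at the origin on the work surface. World frame = base frame: x ahead of the robot, y to its left, z up, the work surface at z = 0. Lengths are in mm, angles in degrees, forces in N, time in s.
With the tool pointing down it reaches from about 375 to 975 mm from the base axis. Payload 3.8 kg.
Tool frame: the origin (TCP) lies at the very end of the fingers, on their centre line; the grasp point (between the pads) lies 19 mm behind it (grip_depth is the distance from the TCP to the grasp point, in mm); z points along the fingers, y is the direction in which the jaws open and shut (so a half turn about z gives the same grasp; the last joint's range is limited). The gripper opens to 85 mm and grips with 20 to 120 N. Pads are 22 mm wide; open, the fingers measure 114 mm over their backs; the gripper's body (76 mm by 85 mm) begins 54 mm behind the grasp point. The pads swing forward as they close: fully open they stand 13 mm farther back than shut.
Start: joints at [-72.645, 15.12, 91.902, -0, 72.978, -2.114], TCP at [224.971, -636.401, 207.78] pointing down, gripper open.
Joint ranges: [-150.88, 150.88], [-54.13, 125.18], [17.81, 147.31], [-75.09, 255.09], [0, 152.58], [-146.25, 146.25]. Speed limits (degrees/s): [147.25, 147.25, 180, 180, 180, 180].

## Interface

Orientations are given as [roll, pitch, yaw] about the fixed x, y, z axes, in that order (R = Rz(yaw) Ry(pitch) Rx(roll)).
In Python, from cell import * gives the robot as it stands. The module is installed in compiled form; this text tells all that it offers.
- The arm moves only by the shell command python3 -m jog 'ROWS' [OPENING]. ROWS is text: rows parted by semicolons, each of 4 numbers parted by spaces: the shift along the tool's x, y, z in m, then the turn about the tool's z in degrees. In form: x y z spin; .... A call has 1 to 12 rows; each row is the pose to reach, as a shift and turn from the pose commanded when the call began, along the tool's axes at that moment; what a row does not reach only later rows make up. A row lasts 1/10 s, in which the tool goes at most 50 mm and 8.59 degrees, less where a joint would pass 70% of its speed; a pose out of reach is approached as far as the arm can. A call with a gripper value outside its range is refused whole. OPENING is the opening, from 0 (shut) to 1 (fully open), set as the call begins (- or left out, the last holds). The fingers move at their own pace and stop on an object; the grip force is fixed at half the most. Time passes only in rows, so rows that repeat a pose let the fingers close. It gives the time, the measured TCP pose, the force and the opening at its end, in the units of the state.
- get_state(): the state, without advancing time (a new reading comes with each control period).
- get_image(name): name is "scene" or "top" or "wrist"; returns a dict with "image" (384x512x3 uint8, red, green, blue), "range_z" (384x512 float32, mm along the optical axis (not along the pixel's ray), 0 where there is no reading), "K" (3x3 intrinsics, pixels), "extrinsics" (4x4, takes a point from camera to world coordinates). Camera axes: x right, y down, z forward; pixel columns grow to the right and rows downward; lengths in mm; the calibration is good to about 2 mm. The wrist camera is an equidistant fisheye: a pixel r from the principal point sees the ray r / f radians off the axis. A picture is of the moment at which its call begins.
- sign_off(): hands the job in, once; it reports no verdict.
Trained networks look in the newest picture that a camera, given by its name, has taken for a name from the list of things; names that differ only in an ending like _2 or _b are one class to them, and where a whole thing is asked for, a point or a joint stands for the part that bears it (a point fixed in the world has none). Each returns a list of dicts, best first, with "confidence" (0 to 1); they miss things now and then, are a little off and sometimes report something else, mostly with a low value. They report only what shows in the picture. A call takes as long as a camera call. They do not tell look-alikes from the thing itself.
- find_in(camera, name): "point" ([column, row] in pixels, amid what is visible of it).
- cut_out(camera, name): "region" (384x512 bool, what is visible of it) and "point" ([column, row] in pixels, amid what is visible of it).
The state is a dict: "t": time; "joint_pos": joint angles; "qvel": joint speeds; "joint_efforts": joint torques, N m; "tool_pos": TCP position; "tcp_rot": TCP orientation; "ft_force": force on the tool from outside, world axes, zero at the start; "wrist_torque": the same for the moment, N m; "grip_width": opening from 0.0 (shut) to 1.0 (fully open).
Only numpy, scipy, OpenCV 4.12 (cv2) and the standard library are available. Lean on these libraries where they do the work, as an engineer would, in place of code of your own. Each camera call takes 0.05 s, during which the arm holds its last target.

## Task

The mixing cups must go back into the green craft case, whose lid is held down by a wire latch that is itself locked by a small sliding tab. Slide the tab clear, lift the latch right over, open the clear lid, and stack all the cups that are there upright in the empty large bay, in size order, each seated inside the next larger one. Then shut the lid, fold the latch down over it and slide the tab home again, leaving the other things on the bench where they are.

Things in the scene. Friction and masses are not known exactly. Their poses are not given: they have to be found in the camera images.
- case: Green craft case fixed to the bench, 180 (x) by 280 (y) by 90 mm tall without its lid, walls and floor 6 mm. Origin: centre of its underside; x points from its front (latch side, towards the robot) to its back (lid hinge), y along its width to the left, z up. A divider at y = +27 mm parts it; the empty large bay spans x -84..84, y -134..24 mm in this frame, and its floor is 6 mm above the bench. The other bay (y above 30 mm) holds small tools.
- lid (a joint): Angle of the clear lid (rad): 0 shut, grows as its front edge swings up and back, stop at 1.75. The hinge is stiff: it stays where it is left; about 3 N at its handle moves it. It will not open while the latch is down, nor shut with the latch down; press it fully home (below about 0.015) before folding the latch over it.
- lid_hinge (a point): A point on the lid's hinge line, in the lid's frame: at the case's back top edge (case frame x +90, y 0, z 90.5 mm). The hinge line runs along the case's y.
- lid_bar (a point): Centre of the lid's handle: a round black bar 9 mm thick along the case's y, 55 mm clear between its two posts, held 34 mm above the lid's upper face. With the lid shut it lies 140 mm in front of, 85 mm to the right of (case -y) and 40 mm above the hinge point. The lid plate (6 mm, 180 mm deep) reaches 40 mm further from the hinge than the bar.
- latch (a joint): Angle of the wire latch (rad): 0 folded down over the lid, grows as its cross bar swings up and towards the robot, stop at 1.75. It stays where it is left. It releases the lid from about 0.6, and is fully over at 1.4 or more. With the tab at home it can lift by less than 0.15.
- latch_hinge (a point): Middle of the latch's hinge line, at the front of the case (case frame x -102, y 0, z 75 mm); the hinge line runs along the case's y.
- latch_bar (a point): Centre of the latch's cross bar: a steel wire 8 mm thick along the case's y, 56 mm clear between the two legs that carry it (at y +-32 mm). Folded down it lies 72 mm behind (case +x) and 45 mm above the latch hinge, 23 mm above the lid's face; gripped here it may turn in the fingers as the latch swings.
- tab (a joint): Travel of the sliding safety tab on the lid (m): 0 home, its plate over the left leg of the latch so that the latch cannot lift; 0.026 is fully clear (at the case's +y end of its travel). It slides along the case's y, needs about 2 N and stays where it is left.
- tab_knob (a point): Centre of the grip of the safety tab: a dark steel block 14 by 14 mm, reaching 12 mm above and 16 mm below this point, standing on the lid near its front edge, left of the latch. Around its foot is the tab's flat plate, 16 mm below this point.
- cup70_mid (a point): One of up to four plain steel mixing cups, round, open at the top, all 50 mm tall, wall 3 mm, solid bottom 10 mm thick; this one is 70 mm across outside at the rim (67 mm at the foot). The point is its centre, half-way up (25 mm above its underside); z is its axis, up when it stands. The widest.
- cup56_mid (a point): One of up to four plain steel mixing cups, round, open at the top, all 50 mm tall, wall 3 mm, solid bottom 10 mm thick; this one is 56 mm across outside at the rim (53 mm at the foot). The point is its centre, half-way up (25 mm above its underside); z is its axis, up when it stands. It fits inside the 70 mm cup.
- cup42_mid (a point): One of up to four plain steel mixing cups, round, open at the top, all 50 mm tall, wall 3 mm, solid bottom 10 mm thick; this one is 42 mm across outside at the rim (39 mm at the foot). The point is its centre, half-way up (25 mm above its underside); z is its axis, up when it stands. It fits inside the 56 mm cup.
- cup29_mid (a point): One of up to four plain steel mixing cups, round, open at the top, all 50 mm tall, wall 3 mm, solid bottom 10 mm thick; this one is 29 mm across outside at the rim (26 mm at the foot). The point is its centre, half-way up (25 mm above its underside); z is its axis, up when it stands. The narrowest; it fits inside the 42 mm cup.
- jar: Small amber jar, 26 mm across, 28 mm tall, standing among the cups; origin at the centre of its underside. A bystander of the bench: leave it where it is.
- pliers: Pliers with orange handles lying flat, about 130 by 65 mm; origin at their pivot. A bystander of the bench: leave it where it is.
- file: Hand file with a wooden handle, 210 mm long, lying on the bench; origin near the middle of its length. A bystander of the bench: leave it where it is.
- goggles: Yellow safety goggles, 145 mm wide, standing open on the bench; origin under the lenses. A bystander of the bench: leave it where it is.
- glue: White glue bottle, 38 mm across, 110 mm tall; origin at the centre of its underside. A bystander of the bench: leave it where it is.
There are look-alikes about, which are no part of the job. What is shaped like the part that bears cup42_mid but purple or red is not meant.

How it is judged (in metres and radians):
On the way, in this order (a step that is already met when the one before it is completed fails the run):
1. the safety tab is slid clear while the latch is still down (value of joint tab above 0.021 m and value of joint latch below 0.15 rad), for 0.2 s.
2. the latch is lifted over, with the lid still shut (value of joint latch above 1.2 rad and value of joint lid below 0.1 rad), for 0.2 s.
3. the lid is opened wide (value of joint lid above 1.1 rad), for 0.2 s.
4. all cups stand nested in size order in the large bay, with the lid still open (angle between each of cup70_mid, cup56_mid, cup42_mid, cup29_mid's own z axis and vertical below 0.2 rad and height (world z) of each of cup70_mid, cup56_mid, cup42_mid, cup29_mid below 0.075 m and x of cup70_mid in the frame of case between -0.085 and 0.085 m and y of cup70_mid in the frame of case between -0.135 and 0.025 m and horizontal distance between cup70_mid and cup56_mid below 0.01 m and z of cup56_mid in the frame of cup70_mid between 0.005 and 0.037 m and horizontal distance between cup70_mid and cup42_mid below 0.017 m and z of cup42_mid in the frame of cup70_mid between 0.005 and 0.037 m and horizontal distance between cup70_mid and cup29_mid below 0.0235 m and z of cup29_mid in the frame of cup70_mid between 0.005 and 0.037 m and x of cup56_mid in the frame of case between -0.085 and 0.085 m and y of cup56_mid in the frame of case between -0.135 and 0.025 m and horizontal distance between cup56_mid and cup42_mid below 0.01 m and z of cup42_mid in the frame of cup56_mid between 0.005 and 0.037 m and horizontal distance between cup56_mid and cup29_mid below 0.0165 m and z of cup29_mid in the frame of cup56_mid between 0.005 and 0.037 m and x of cup42_mid in the frame of case between -0.085 and 0.085 m and y of cup42_mid in the frame of case between -0.135 and 0.025 m and horizontal distance between cup42_mid and cup29_mid below 0.0095 m and z of cup29_mid in the frame of cup42_mid between 0.005 and 0.037 m and x of cup29_mid in the frame of case between -0.085 and 0.085 m and y of cup29_mid in the frame of case between -0.135 and 0.025 m and value of joint lid above 0.8 rad), for 0.3 s.
5. the lid is shut with the latch up (value of joint lid below 0.04 rad and value of joint latch above 0.4 rad), for 0.2 s.
At the end, for the whole second after the job is handed in: Lid shut (below 0.04 rad), latch down (below 0.08 rad), tab home (within 6 mm); every cup present stands upright (within 0.2 rad) in the large bay, inside all larger cups: axes as close as the walls force, each 5 to 37 mm higher than any larger one (angle between each of cup70_mid, cup56_mid, cup42_mid, cup29_mid's own z axis and vertical below 0.2 rad and height (world z) of each of cup70_mid, cup56_mid, cup42_mid, cup29_mid below 0.075 m and x of cup70_mid in the frame of case between -0.085 and 0.085 m and y of cup70_mid in the frame of case between -0.135 and 0.025 m and horizontal distance between cup70_mid and cup56_mid below 0.01 m and z of cup56_mid in the frame of cup70_mid between 0.005 and 0.037 m and horizontal distance between cup70_mid and cup42_mid below 0.017 m and z of cup42_mid in the frame of cup70_mid between 0.005 and 0.037 m and horizontal distance between cup70_mid and cup29_mid below 0.0235 m and z of cup29_mid in the frame of cup70_mid between 0.005 and 0.037 m and x of cup56_mid in the frame of case between -0.085 and 0.085 m and y of cup56_mid in the frame of case between -0.135 and 0.025 m and horizontal distance between cup56_mid and cup42_mid below 0.01 m and z of cup42_mid in the frame of cup56_mid between 0.005 and 0.037 m and horizontal distance between cup56_mid and cup29_mid below 0.0165 m and z of cup29_mid in the frame of cup56_mid between 0.005 and 0.037 m and x of cup42_mid in the frame of case between -0.085 and 0.085 m and y of cup42_mid in the frame of case between -0.135 and 0.025 m and horizontal distance between cup42_mid and cup29_mid below 0.0095 m and z of cup29_mid in the frame of cup42_mid between 0.005 and 0.037 m and x of cup29_mid in the frame of case between -0.085 and 0.085 m and y of cup29_mid in the frame of case between -0.135 and 0.025 m and value of joint lid below 0.04 rad and value of joint latch below 0.08 rad and value of joint tab below 0.006 m); the robot touches nothing.
It fails at once if the jar is shoved away (more than 6 cm) (distance of jar from where it was at the start of the episode above 0.06 m).
It fails at once if the pliers is shoved away (more than 6 cm) (distance of pliers from where it was at the start of the episode above 0.06 m).
It fails at once if the file is shoved away (more than 6 cm) (distance of file from where it was at the start of the episode above 0.06 m).
It fails at once if the goggles is shoved away (more than 6 cm) (distance of goggles from where it was at the start of the episode above 0.06 m).
It fails at once if the glue is shoved away (more than 6 cm) (distance of glue from where it was at the start of the episode above 0.06 m).
Of cup70, cup56, cup42, cup29 only 3 to 4 are there at a start; the rules pass over those that are not, and their reading is None.
At some moment in a run one of cup70, cup56 may be knocked a few centimetres aside while the robot is not near it.
It also fails if it takes over 210 s, if anything falls off the work surface, if the arm or the gripper's body presses on something with over 40 N, if the wrist force passes 120 N, or if a joint passes its speed limit or range.

## Working session

There is one attempt and no reset: what is moved stays moved. The work goes in short steps, Python scripts to look and compute and a shell command to move; the robot and the scene stay as the last step left them, time stands still between calls to the robot, and variables do not carry over. Pictures are saved under pics/ and viewed, and the job is handed in when it is done.

```bash
ls; mkdir -p pics; cat > h.py <<'E'
from cell import *
import numpy as np, cv2
def px2w(im,u,v,z=None):
    K=im["K"];E=im["extrinsics"]
    d=np.array([(u-K[0,2])/K[0,0],(v-K[1,2])/K[1,1],1.0])
    if z is not None: # intersect plane world z
        dw=E[:3,:3]@d; s=(z-E[2,3])/dw[2]; return E[:3,3]+s*dw
    r=im["range_z"][int(round(v)),int(round(u))]
    return (E@np.append(d*r,1))[:3]
def w2px(im,p):
    E=np.linalg.inv(im["extrinsics"]);q=E[:3,:3]@np.array(p,float)+E[:3,3]
    K=im["K"];return np.array([K[0,0]*q[0]/q[2]+K[0,2],K[1,1]*q[1]/q[2]+K[1,2]])
def cloud(im):
    K=im["K"];E=im["extrinsics"];R=im["range_z"].astype(float)
    v,u=np.mgrid[:384,:512]
    P=np.stack([(u-K[0,2])/K[0,0]*R,(v-K[1,2])/K[1,1]*R,R],-1)@E[:3,:3].T+E[:3,3]
    P[R<=0]=np.nan
    return P
def save(im,n,s=1.5):
    a=cv2.resize(im["image"][:,:,::-1],None,fx=s,fy=s,interpolation=cv2.INTER_CUBIC);cv2.imwrite("pics/"+n+".png",a)
E
python3 - <<'E'
from h import *
for n in("top","scene","wrist"):
    im=get_image(n);save(im,n+"0");print(n,im["K"],im["extrinsics"])
print(get_state())
E
```

```text
pics
top [[354.59123553   0.         257.33929593]
 [  0.         354.59123553 192.81517767]
 [  0.           0.           1.        ]] [[-3.27950442e-03 -9.91507277e-01  1.30009864e-01  4.51203749e+02]
 [-9.99986781e-01  3.76651065e-03  3.50020865e-03 -1.15213217e+02]
 [-3.96016589e-03 -1.29996666e-01 -9.91506522e-01  1.24654259e+03]
 [ 0.00000000e+00  0.00000000e+00  0.00000000e+00  1.00000000e+00]]
scene [[432.79556649   0.         261.78164774]
 [  0.         432.79556649 192.29096125]
 [  0.           0.           1.        ]] [[ 8.79431369e-01  3.20245571e-01 -3.52197730e-01  9.93684309e+02]
 [ 4.75961681e-01 -6.03690365e-01  6.39545480e-01 -7.89318946e+02]
 [-7.80676869e-03 -7.30068981e-01 -6.83328865e-01  8.55120313e+02]
 [ 0.00000000e+00  0.00000000e+00  0.00000000e+00  1.00000000e+00]]
wrist [[297.31863964   0.         258.80095313]
 [  0.         297.31863964 187.9346276 ]
 [  0.           0.           1.        ]] [[ 3.34079938e-01 -9.01776080e-01 -2.74208857e-01  2.95921751e+02]
 [-9.42542194e-01 -3.20305569e-01 -9.49660686e-02 -6.13316655e+02]
 [-2.19249484e-03  2.90179676e-01 -9.56969670e-01  3.73228785e+02]
 [ 0.00000000e+00  0.00000000e+00  0.00000000e+00  1.00000000e+00]]
{'t': 0.15, 'joint_pos': array([-7.26447268e+01,  1.51617163e+01,  9.19651432e+01,  8.34116395e-05,
        7.29792516e+01, -2.11545286e+00]), 'qvel': array([-0.06495185, -0.06253839, -0.19798135, -0.01978536,  0.03125655,
       -0.03527186]), 'joint_efforts': array([ 2.16141643e-04, -5.15906024e+01, -3.67960417e+01, -1.28171346e-04,
        8.01106158e-03, -1.37252343e-05]), 'tool_pos': array([ 224.78926708, -635.79467698,  206.70144372]), 'tcp_rot': array([-1.79893964e+02, -3.99655838e-03,  1.94706978e+01]), 'ft_force': array([0.46599413, 0.29557264, 0.02358526]), 'wrist_torque': array([ 0.02164842,  0.02546282, -0.01211441]), 'grip_width': 1.0023823559669889}
```

View pics/top0.png

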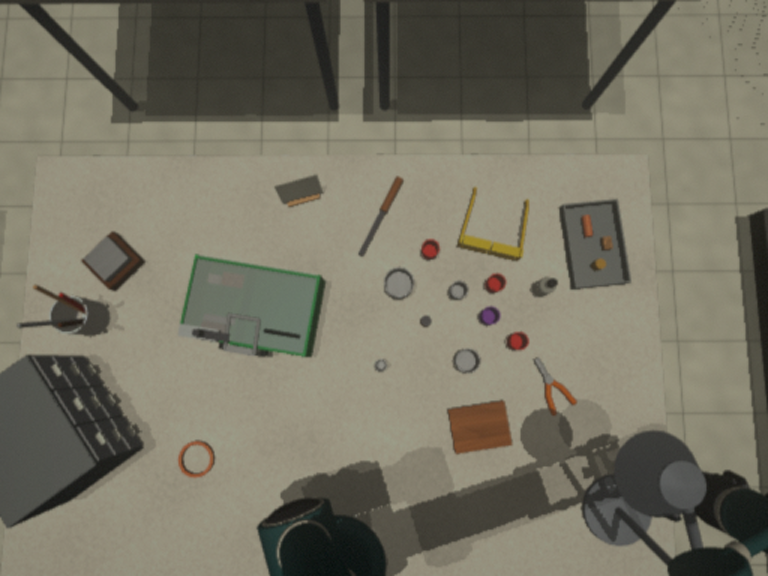

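View pics/scene0.png

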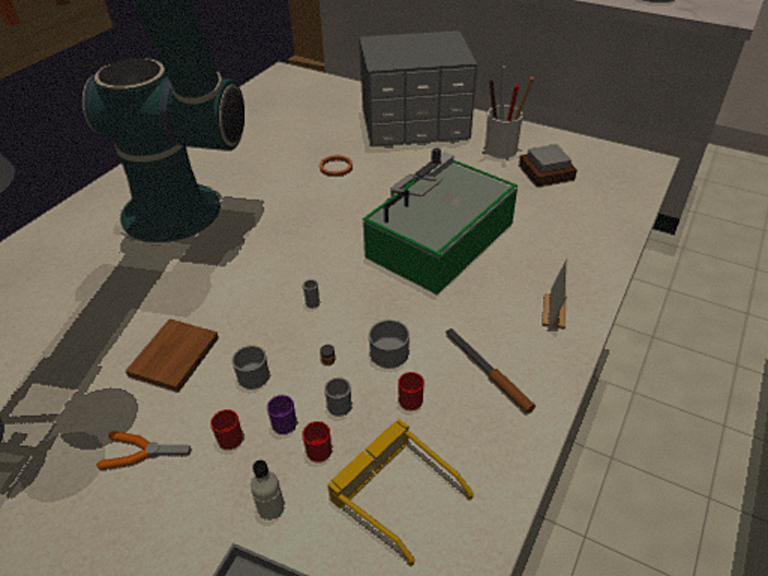

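```bash
python3 - <<'E'
from h import *
im=get_image("top");get=None
C=cloud(im)
for n in ["case","tab_knob","latch_bar","lid_bar","latch_hinge","cup70_mid","cup56_mid","cup42_mid","cup29_mid","jar","pliers","file","goggles","glue"]:
    r=find_in("top",n)
    for d in r[:3]:
        u,v=d["point"]
        print(n,round(d["confidence"],2),np.round([u,v]),np.round(C[int(v),int(u)]))
E
```

```text
case 0.9 [167. 208.] [557. 189.  89.]
case 0.26 [170. 202.] [573. 177.  98.]
tab_knob 0.7 [138. 221.] [510. 272. 119.]
latch_bar 0.75 [162. 232.] [479. 197. 107.]
latch_bar 0.47 [164. 198.] [589. 193.  99.]
lid_bar 0.63 [164. 201.] [579. 194.  97.]
lid_bar 0.59 [310. 239.] [ 455. -292.   13.]
latch_hinge 0.68 [140. 224.] [504. 263. 116.]
latch_hinge 0.68 [311. 240.] [ 452. -296.    7.]
latch_hinge 0.56 [164. 232.] [475. 192. 104.]
cup70_mid 0.67 [266. 186.] [ 641. -142.    9.]
cup56_mid 0.57 [312. 239.] [ 455. -299.   10.]
cup56_mid 0.56 [305. 192.] [ 620. -279.    6.]
cup42_mid 0.7 [326. 209.] [ 559. -350.   14.]
cup42_mid 0.65 [305. 195.] [ 608. -275.   11.]
cup42_mid 0.65 [344. 229.] [ 486. -411.   12.]
cup29_mid 0.62 [251. 243.] [442. -86.  50.]
jar 0.44 [283. 211.] [ 547. -195.   30.]
pliers 0.66 [366. 257.] [ 393. -479.   13.]
file 0.65 [256. 140.] [ 802. -107.   17.]
goggles 0.56 [328. 162.] [ 728. -364.    3.]
goggles 0.49 [265. 185.] [ 640. -134.   14.]
glue 0.53 [364. 189.] [ 616. -462.   81.]
```

```bash
python3 - <<'E'
from h import *
for n in("top","scene"):
    im=get_image(n);C=cloud(im)
    hsv=cv2.cvtColor(im["image"],cv2.COLOR_RGB2HSV)
    m=(hsv[...,0]>50)&(hsv[...,0]<85)&(hsv[...,1]>120)&(abs(C[...,0]-560)<180)&(abs(C[...,1]-180)<250)&(C[...,2]>70)&(C[...,2]<105)
    P=C[m];print(n,len(P),np.percentile(P[:,2],[5,50,95]))
    top=P[(P[:,2]>84)&(P[:,2]<100)]
    r=cv2.minAreaRect(top[:,:2].astype(np.float32));print(r);print(cv2.boxPoints(r))
    x0,y0,x1,y1=(110,160,230,245) if n=="top" else (230,90,360,200)
    a=im["image"][y0:y1,x0:x1,::-1];a=cv2.resize(a,None,fx=6,fy=6,interpolation=cv2.INTER_CUBIC);cv2.imwrite("pics/c_%s.png"%n,a)
E
```

```text
top 35 [ 95.94145048  99.70602282 102.10156847]
((567.2721557617188, 184.9752197265625), (274.2018737792969, 172.0010223388672), 79.9812240600586)
[[458.7315    64.926544]
 [628.1097    35.003387]
 [675.8128   305.0239  ]
 [506.43463  334.94705 ]]
scene 800 [ 71.833004    87.27598715 102.23477876]
((564.5313720703125, 187.51431274414062), (285.7313537597656, 193.97418212890625), 80.17523956298828)
[[444.58875   63.29329 ]
 [635.71814   30.194443]
 [684.474    311.73535 ]
 [493.3446   344.83417 ]]
```

View pics/c_top.png

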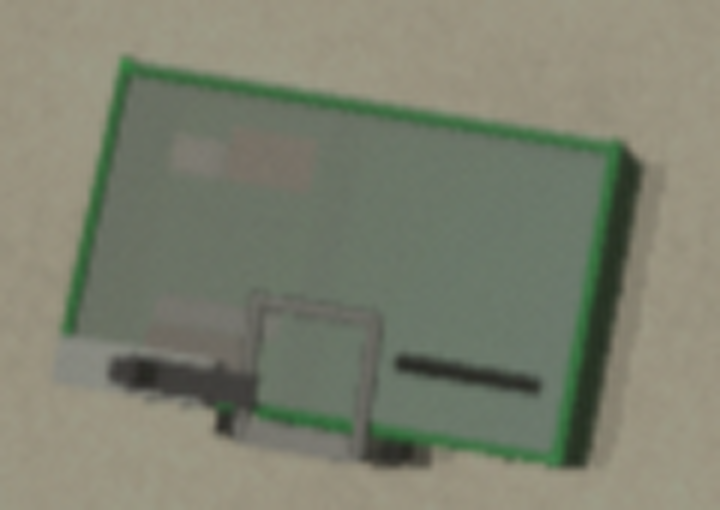

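View pics/c_scene.png

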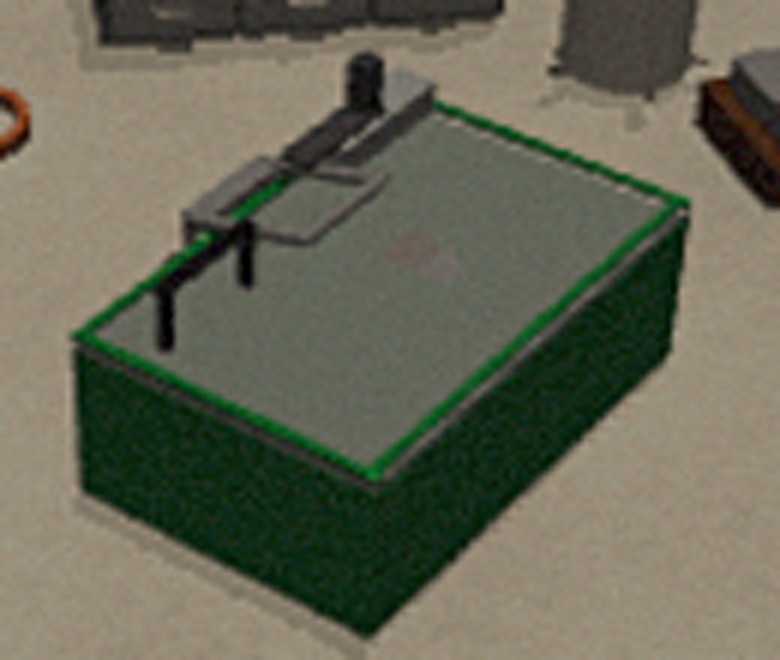

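```bash
cat > fit.py <<'E'
from h import *
from scipy.optimize import least_squares
ims={n:get_image(n) for n in("top","scene")}
T=[("top",(131,170.3),(90,140,96)),("top",(213.3,184.3),(90,-140,96)),("top",(203.7,237),(-90,-140,96)),
("scene",(243.3,146.3),(-90,-140,96)),("scene",(292.5,169),(90,-140,96)),("scene",(344.5,123.8),(90,140,96)),
("scene",(230+85/6,90+490/6),(-90,-140,0)),("scene",(230+370/6,90+637/6),(90,-140,0)),]
def tw(p,q):
    c,s=np.cos(p[2]),np.sin(p[2]);return np.array([p[0]+c*q[0]-s*q[1],p[1]+s*q[0]+c*q[1],q[2]])
def f(p): return np.concatenate([w2px(ims[n],tw(p,q))-np.array(u) for n,u,q in T])
r=least_squares(f,[565,187,-.17]);print(r.x,np.degrees(r.x[2]));print(r.fun.reshape(-1,2).round(1))
for nm,q in dict(tab=(-60,70,130),latchbar=(-30,0,120),lidbar=(-50,-85,130.5),hinge=(90,0,90.5),lh=(-102,0,75)).items():
    print(nm,tw(r.x,q).round(1),[w2px(ims[n],tw(r.x,q)).round(0) for n in ims])
E
python3 fit.py; python3 - <<'E'
from h import *
im=get_image("scene")
print(find_in("scene","tab_knob"),find_in("scene","latch_bar"))
im=get_image("top")
C=cloud(im)
print(C[221:225,128:150,2].round(0))
E
```

```text
[ 5.69934392e+02  1.88334601e+02 -1.64716466e-01] -9.437558289825805
[[-1.6 -0.9]
 [-0.6 -1.5]
 [-0.9  0.3]
 [-1.7  0.1]
 [ 0.2  1.8]
 [ 0.3  0.2]
 [-1.3 -0. ]
 [-0.4  0.2]]
tab [522.2 267.2 130. ] [array([137., 217.]), array([292., 108.])]
latchbar [540.3 193.3 120. ] [array([162., 211.]), array([287., 125.])]
lidbar [506.7 112.7 130.5] [array([186., 222.]), array([264., 133.])]
hinge [658.7 173.6  90.5] [array([171., 176.]), array([320., 147.])]
lh [469.3 205.1  75. ] [array([161., 234.]), array([268., 129.])]
[] [{'point': [269.9, 123.2], 'confidence': 0.57}]
[[151. 145. 153. 148. 150. 144. 131. 124. 115. 115. 117. 120. 118. 123.
  119. 118. 122. 117. 118. 121.  93.  92.]
 [146. 147. 148. 148. 145. 140. 129. 121. 118. 125. 116. 121. 119. 118.
  120. 118. 118. 122. 123. 113. 120. 120.]
 [117. 149. 148. 147. 143. 138. 129. 118. 119. 119. 120. 119. 120. 122.
  119. 116. 119. 119. 121. 120. 121. 119.]
 [115. 115. 113. 115. 118. 119. 121. 120. 122. 117. 118. 119. 121. 121.
  117. 120. 117. 118. 122. 119. 121. 119.]]
```

```bash
cat > d.py <<'E'
import sys
from h import *
# usage d.py x y z [yaw] : deltas in tool axes
s=get_state();p=s["tool_pos"];y=s["tcp_rot"][2]
def delta(x,yy,z,yaw=None):
    a=np.radians(y);d=np.array([x,yy,z])-p
    sp=0 if yaw is None else -((yaw-y+180)%360-180)
    return np.round([(np.cos(a)*d[0]+np.sin(a)*d[1])/1000,(np.sin(a)*d[0]-np.cos(a)*d[1])/1000,-d[2]/1000],4),round(sp,1)
if __name__=="__main__":
    print(p.round(1),s["tcp_rot"].round(1),s["ft_force"].round(1),s["grip_width"].round(3),round(s["t"],1))
    for g in sys.argv[1:]:
        print(g,*delta(*map(float,g.split(","))))
E
python3 d.py 520,-250,330,60 480,110,330,80.56
```

```text
Traceback (most recent call last):
  File "d.py", line 10, in <module>
    print(p.round(1),s["tcp_rot"].round(1),s["ft_force"].round(1),s["grip_width"].round(3),round(s["t"],1))
                                                                  ^^^^^^^^^^^^^^^^^^^^^
AttributeError: 'float' object has no attribute 'round'
```

```bash
sed -i 's/s\["grip_width"\].round(3)/round(s["grip_width"],3)/' d.py
python3 d.py 520,-250,330,60 480,110,330,80.56
```

```text
[ 225.  -636.4  207.8] [180.   -0.   19.5] [0.5 0.6 0.3] 0.997 1.3
520,-250,330,60 [ 0.4069 -0.266  -0.1222] -40.5
480,110,330,80.56 [ 0.4892 -0.6188 -0.1222] -61.1
```

```bash
python3 -m jog '0.407 -0.266 -0.122 -40; 0.407 -0.266 -0.122 -61; 0.407 -0.266 -0.122 -61; 0.407 -0.266 -0.122 -61; 0.407 -0.266 -0.122 -61; 0.407 -0.266 -0.122 -61; 0.407 -0.266 -0.122 -61; 0.407 -0.266 -0.122 -61; 0.407 -0.266 -0.122 -61; 0.407 -0.266 -0.122 -61; 0.489 -0.619 -0.122 -61;0.489 -0.619 -0.122 -61'; python3 d.py 480,110,330,80.56
```

```text
t: 2.5
tool_pos: [509.1, -149.8, 329.9]
tcp_rot: [180.0, -0.0, 80.5]
ft_force: [1.4, 1.4, 0.8]
grip_width: 1.005
[ 509.1 -149.8  329.9] [180.   -0.   80.5] [1.4 1.4 0.8] 1.005 2.5
480,110,330,80.56 [ 2.514e-01 -7.170e-02 -1.000e-04] -0.1
```

```bash
python3 -m jog '0.251 -0.072 0 0;0.251 -0.072 0 0;0.251 -0.072 0 0;0.251 -0.072 0 0;0.251 -0.072 0 0;0.251 -0.072 0 0;0.251 -0.072 0 0;0.251 -0.072 0 0'; python3 - <<'E'
from h import *
im=get_image("wrist");save(im,"w1");print(im["extrinsics"].round(3))
E
```

```text
t: 3.3
tool_pos: [479.1, 107.1, 329.6]
tcp_rot: [180.0, 0.1, 80.5]
ft_force: [0.4, 0.4, -0.2]
grip_width: 0.998
[[ 9.86000e-01 -1.57000e-01 -4.80000e-02  4.92602e+02]
 [-1.64000e-01 -9.44000e-01 -2.87000e-01  1.78338e+02]
 [ 0.00000e+00  2.91000e-01 -9.57000e-01  4.96167e+02]
 [ 0.00000e+00  0.00000e+00  0.00000e+00  1.00000e+00]]
```

View pics/w1.png

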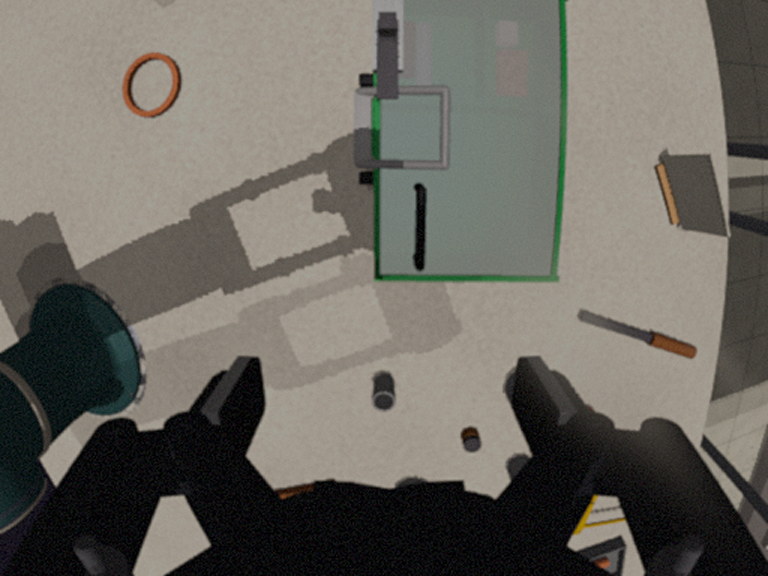

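```bash
python3 d.py 500,200,330,80.56; python3 -m jog '0.095 0.005 0 0;0.095 0.005 0 0;0.095 0.005 0 0;0.095 0.005 0 0;0.095 0.005 0 0' 0.5; python3 - <<'E'
from h import *
im=get_image("wrist");save(im,"w2");print(im["extrinsics"].round(3))
a=im["image"][:,:,::-1][40:240,190:430];cv2.imwrite("pics/w2c.png",cv2.resize(a,None,fx=3,fy=3,interpolation=cv2.INTER_CUBIC))
E
cat >> h.py <<'E'
def fray(im,u,v):
    K=im["K"];x=(u-K[0,2])/K[0,0];y=(v-K[1,2])/K[1,1];t=np.hypot(x,y)
    d=np.array([np.sin(t)*x/max(t,1e-9),np.sin(t)*y/max(t,1e-9),np.cos(t)])
    return d
def fpx2w(im,u,v,z=None):
    d=fray(im,u,v);E=im["extrinsics"]
    if z is not None:
        dw=E[:3,:3]@d;s=(z-E[2,3])/dw[2];return E[:3,3]+s*dw
    r=im["range_z"][int(round(v)),int(round(u))]
    return (E@np.append(d/d[2]*r,1))[:3]
def fcloud(im):
    K=im["K"];E=im["extrinsics"];R=im["range_z"].astype(float)
    v,u=np.mgrid[:384,:512]
    x=(u-K[0,2])/K[0,0];y=(v-K[1,2])/K[1,1];t=np.hypot(x,y)+1e-9
    k=np.tan(np.minimum(t,1.5))/t
    P=np.stack([x*k*R,y*k*R,R],-1)@E[:3,:3].T+E[:3,3]
    P[R<=0]=np.nan
    return P
def fw2px(im,p):
    E=np.linalg.inv(im["extrinsics"]);q=E[:3,:3]@np.array(p,float)+E[:3,3]
    r=np.hypot(q[0],q[1]);t=np.arctan2(r,q[2]);K=im["K"]
    return np.array([K[0,0]*t*q[0]/r+K[0,2],K[1,1]*t*q[1]/r+K[1,2]])
E
```

```text
[479.2 106.6 329.5] [1.80e+02 1.00e-01 8.04e+01] [-0.  -0.4  0.3] 0.997 3.4
500,200,330,80.56 [ 0.0955  0.005  -0.0005] -0.1
t: 3.85
tool_pos: [499.9, 198.9, 329.4]
tcp_rot: [-180.0, 0.1, 80.3]
ft_force: [-0.5, -1.2, 0.0]
grip_width: 0.503
[[ 9.86000e-01 -1.59000e-01 -4.90000e-02  5.13682e+02]
 [-1.67000e-01 -9.43000e-01 -2.87000e-01  2.70067e+02]
 [-0.00000e+00  2.91000e-01 -9.57000e-01  4.95976e+02]
 [ 0.00000e+00  0.00000e+00  0.00000e+00  1.00000e+00]]
```

View pics/w2.png

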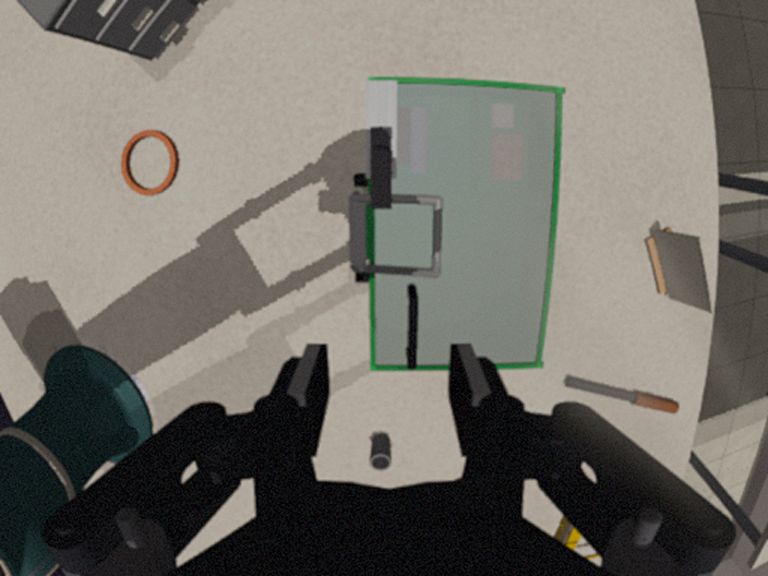

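View pics/w2c.png

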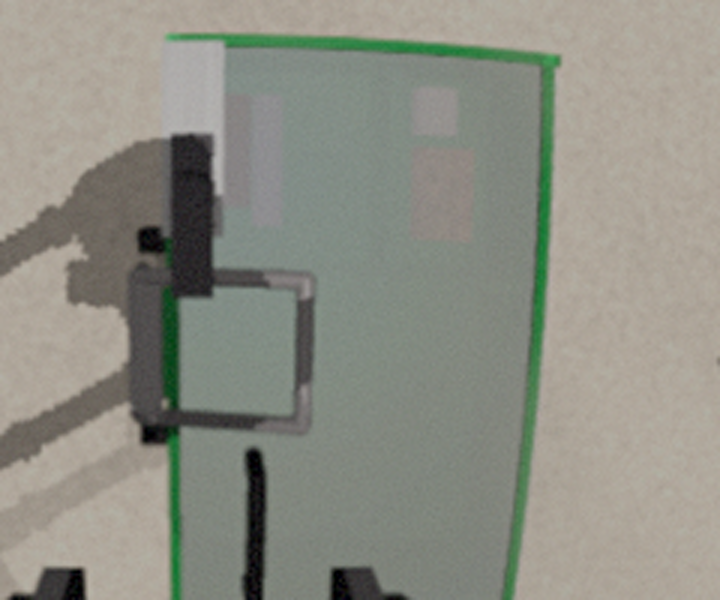

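```bash
cat > fit2.py <<'E'
from h import *
from scipy.optimize import least_squares
im=get_image("wrist")
T=[((246,52),(-90,140,96)),((376.7,59.3),(90,140,96)),((361.3,243.3),(90,-140,96)),((248,246),(-90,-140,96)),((291.7,158),(-30,0,120)),((274.7,217.5),(-50,-85,130.5))]
def tw(p,q):
    c,s=np.cos(p[2]),np.sin(p[2]);return np.array([p[0]+c*q[0]-s*q[1],p[1]+s*q[0]+c*q[1],q[2]])
def f(p): return np.concatenate([fw2px(im,tw(p,q))-np.array(u) for u,q in T])
r=least_squares(f,[565,187,-.17]);print(r.x,np.degrees(r.x[2]));print(r.fun.reshape(-1,2).round(1))
p=r.x
def inv(w):
    c,s=np.cos(p[2]),np.sin(p[2]);a,b=w[0]-p[0],w[1]-p[1];return np.round([c*a+s*b,-s*a+c*b,w[2]],1)
for n,u,z in [("knobtop",(254.3,90),148),("bar",(291.7,158),120),("lidbar",(274.7,217.5),130.5),("lidbar0",(274,193),130.5),("lidbar1",(274.7,243),130.5)]:
    w=fpx2w(im,*u,z);print(n,w.round(1),inv(w),"depth",fpx2w(im,*u).round(1),inv(fpx2w(im,*u)))
C=fcloud(im);
print(C[80:150:4,254,2].round(0))
print(C[86:90,240:270,2].round(0))
E
python3 fit2.py
```

```text
[ 5.73032100e+02  1.85920739e+02 -1.72879110e-01] -9.905243359415348
[[ 0.2 -1.4]
 [-0.1 -1.1]
 [ 0.1  0.3]
 [-1.1 -0.6]
 [ 0.1 -0.8]
 [ 0.7  3.8]]
knobtop [510.5 282.7 148. ] [-78.3  84.6 148. ] depth [510.4 282.8 146.8] [-78.3  84.6 146.8]
bar [543.1 190.1 120. ] [-30.2  -1.  120. ] depth [542.9 190.7 122.8] [-30.5  -0.5 122.8]
lidbar [509.  116.4 130.5] [-51.1 -79.5 130.5] depth [509.1 118.8 136.2] [-51.5 -77.1 136.2]
lidbar0 [513.2 150.4 130.5] [-52.8 -45.2 130.5] depth [513.2 146.9 119.7] [-52.2 -48.7 119.7]
lidbar1 [503.4  78.5 130.5] [ -50.2 -117.8  130.5] depth [503.5  80.8 134.9] [ -50.4 -115.5  134.9]
[115. 115. 146. 147. 137. 121.  nan 119. 119. 119. 121. 119. 118. 120.
 119.  96.  96.  98.]
[[  2.   1.  -0.   1. 115. 115. 115. 119. 146. 148. 148. 148. 148. 148.
  148. 149. 149. 148. 148. 119. 120. 114. 115. 115.  99.  98.  97.  97.
   97.  98.]
 [  1.   1.   0.  -1. 116. 116. 114. 119. 148. 147. 147. 148. 148. 148.
  148. 147. 149. 147. 147. 120. 120. 114. 116. 116.  96.  98.  96.  97.
   98.  97.]
 [  0.   1.  -0.  -0. 113. 116. 114. 120. 148. 150. 147. 147. 148. 148.
  146. 147. 149. 148. 147. 120. 119. 114. 113. 115.  98.  97.  95.  99.
   98.  97.]
 [  3.   1.  -1.   2. 116. 116. 115. 119. 148. 149. 146.  nan 148. 148.
  147. 147. 147. 148. 146. 120. 119. 115. 115. 114.  97.  98.  97.  97.
   97.  96.]]
```

```bash
python3 d.py 510.5,282.7,170,80.1 510.5,282.7,124,80.1
```

```text
[499.8 199.1 329.7] [180.    0.   80.3] [-0.4  0.5  0.3] 0.499 4.0
510.5,282.7,170,80.1 [ 0.0842 -0.0035  0.1597] 0.2
510.5,282.7,124,80.1 [ 0.0842 -0.0035  0.2057] 0.2
```

```bash
python3 -m jog '0.084 -0.0035 0.12 0;0.084 -0.0035 0.16 0;0.084 -0.0035 0.16 0;0.084 -0.0035 0.16 0;0.084 -0.0035 0.16 0;0.084 -0.0035 0.19 0;0.084 -0.0035 0.205 0;0.084 -0.0035 0.205 0' 0.5
python3 -m jog '0 0 0 0;0 0 0 0;0 0 0 0;0 0 0 0' 0
```

```text
t: 4.75
tool_pos: [508.9, 282.5, 123.3]
tcp_rot: [-179.8, 0.1, 80.4]
ft_force: [-0.1, -0.3, 0.4]
grip_width: 0.501
t: 5.15
tool_pos: [510.7, 284.5, 125.8]
tcp_rot: [179.9, -0.1, 80.5]
ft_force: [0.4, -0.2, -0.5]
grip_width: 0.001
```

```bash
python3 - <<'E'
from h import *
print(get_state()["tool_pos"],get_state()["grip_width"])
im=get_image("wrist");save(im,"w3")
im=get_image("scene");a=im["image"][:,:,::-1][60:200,210:370];cv2.imwrite("pics/s3.png",cv2.resize(a,None,fx=4.5,fy=4.2,interpolation=cv2.INTER_CUBIC))
E
```

```text
[510.74529084 284.48078475 125.80106818] 0.0009438668113533872
```

View pics/w3.png

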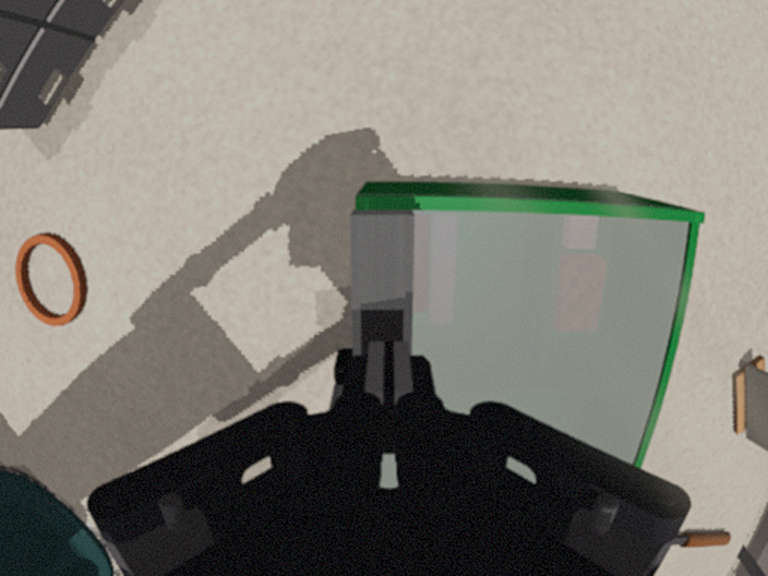

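View pics/s3.png

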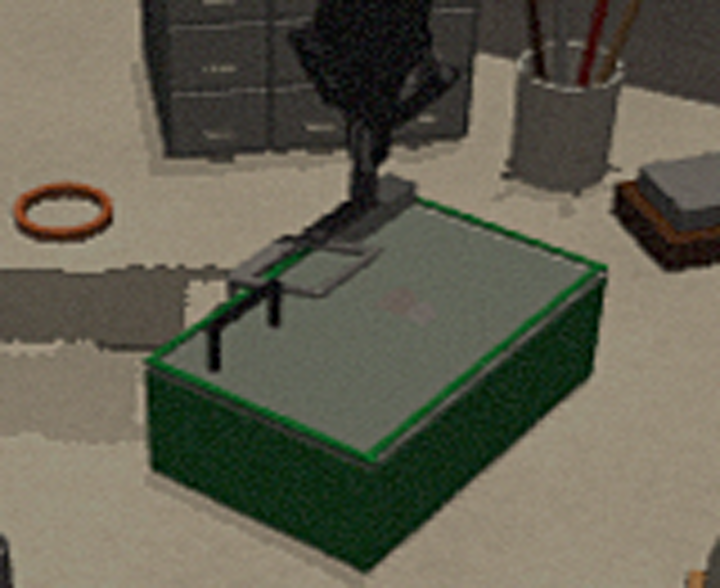

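```bash
python3 - <<'E'
from h import *
im=get_image("wrist")
s=get_state();p=s["tool_pos"]
print("tcp px",fw2px(im,p)*1.5,"grasp",fw2px(im,p+[0,0,19])*1.5,"knob",fw2px(im,(510.5,282.7,148))*1.5)
C=fcloud(im)
for v in range(195,275,5): print(v*1.5,C[v,255].round(0),C[v,247].round(0))
E
```

```text
tcp px [383.80740696 333.07105168] grasp [383.37221    353.52486939] knob [384.74084439 362.27495478]
292.5 [512. 298. 115.] [507. 299. 115.]
300.0 [511. 295. 114.] [507. 296. 116.]
307.5 [nan nan nan] [506. 293. 115.]
315.0 [511. 290. 120.] [506. 291. 120.]
322.5 [511. 289. 126.] [506. 290. 127.]
330.0 [511. 290. 134.] [506. 290. 133.]
337.5 [511. 290. 141.] [506. 290. 141.]
345.0 [512. 294. 157.] [508. 294. 157.]
352.5 [512. 294. 163.] [508. 294. 162.]
360.0 [512. 293. 167.] [508. 294. 168.]
367.5 [512. 293. 172.] [508. 295. 174.]
375.0 [512. 293. 177.] [508. 294. 178.]
382.5 [512. 294. 182.] [509. 294. 182.]
390.0 [512. 294. 187.] [509. 294. 186.]
397.5 [512. 292. 187.] [509. 294. 191.]
405.0 [511. 289. 186.] [509. 295. 196.]
```

```bash
python3 - <<'E'
from h import *
im=get_image("wrist")
a=im["image"][:,:,::-1][190:300,190:330];a=np.clip(a.astype(float)*2.0,0,255).astype(np.uint8);cv2.imwrite("pics/w3c.png",cv2.resize(a,None,fx=5.5,fy=5.4,interpolation=cv2.INTER_CUBIC))
im2=get_image("scene");a=im2["image"][:,:,::-1][60:130,250:340];a=np.clip(a.astype(float)*1.8,0,255).astype(np.uint8);cv2.imwrite("pics/s3c.png",cv2.resize(a,None,fx=8,fy=8,interpolation=cv2.INTER_CUBIC))
C=cloud(im2)
for v in range(85,112): print(v,C[v,286:296,2].round(0))
print(w2px(im2,get_state()["tool_pos"]))
E
```

```text
85 [202. 201. 200. 203. 196. 206. 206. 209. 209. 201.]
86 [198. 199. 200. 197. 200. 202. 201. 206. 202. 201.]
87 [194. 197. 196. 194. 196. 200. 200. 203. 200. 202.]
88 [189. 194. 194. 192. 193. 196. 196. 199. 197. 203.]
89 [ 29. 188. 187. 187. 193. 196. 194. 196. 193. 198.]
90 [ 22. 181. 186. 186. 188. 189. 194. 194. 190. 193.]
91 [ 16. 179. 182. 183. 181. 185. 183. 186. 184. 182.]
92 [ 14. 173. 180. 180. 181. 180. 181. 182. 183. 177.]
93 [ 11. 172. 174. 177. 179. 178. 177. 180. 179. 173.]
94 [  5. 169. 171. 174. 174. 177. 176. 176. 174. 171.]
95 [  2. 165. 167. 169. 171. 173. 172. 169. 172. 168.]
96 [  2. 162. 165. 167. 168. 168. 168. 167. 169. 162.]
97 [ -2. 159. 162. 160. 165. 165. 163. 165. 165. 164.]
98 [ -1.  -0. 159. 160. 161. 161. 159. 162. 161.  -2.]
99 [  3.   2. 156. 156. 159. 156. 157. 159.   2.   2.]
100 [ -2.  -0. 148. 154. 154. 155. 151. 148.   1.   1.]
101 [  2. 143. 146. 149. 148. 148. 144. 144.   0. 113.]
102 [  3. 139. 141. 146. 146. 143. 142. 140. 116. 115.]
103 [  1. 136. 137. 138. 141. 138. 139. 137. 114. 114.]
104 [  2. 131. 134. 135. 138. 135. 135. 130. 113. 119.]
105 [ -1. 126. 133. 135. 134. 134. 130. 127. 116. 115.]
106 [ -0. 124. 125. 128. 129. 127. 127. 123. 115. 116.]
107 [  1. 121. 121. 125. 124. 125. 122. 122. 117. 116.]
108 [118. 120. 121. 122. 122. 123. 123. 119. 115. 113.]
109 [117. 118. 122. 121. 119. 120. 119. 115. 116. 114.]
110 [116. 120. 123. 120. 120. 117. 118. 116. 113. 112.]
111 [120. 121. 121. 117. 116. 113. 115. 117. 107. 107.]
[290.94219338 106.21311126]
```

View pics/w3c.png

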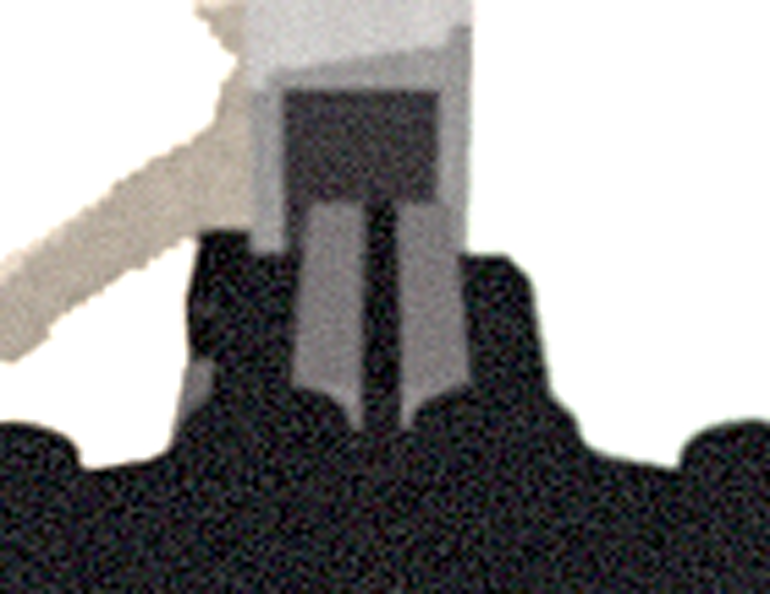

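View pics/s3c.png

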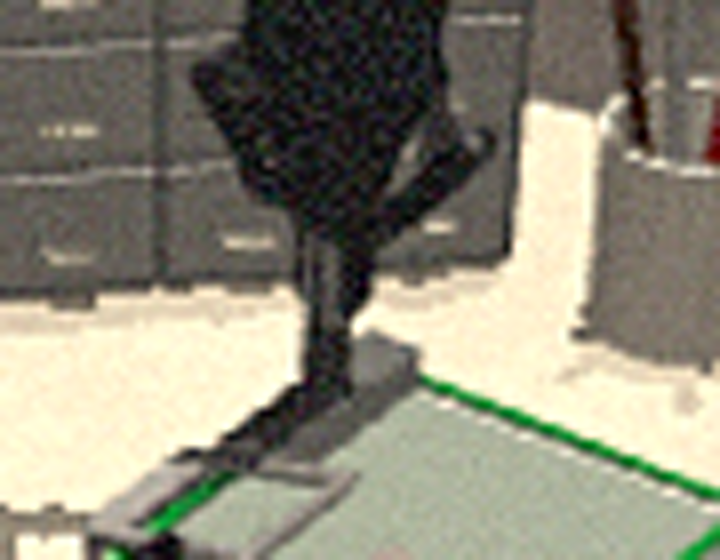

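```bash
python3 -m jog '0 0 -0.03 0;0 0 -0.06 0;0 0 -0.06 0;0 0 -0.06 0'; python3 - <<'E'
from h import *
im2=get_image("scene")
C=cloud(im2);p=get_state()["tool_pos"];print(p)
for v in range(80,108,1): print(v,C[v,288].round(0),C[v,290].round(0),C[v,292].round(0))
a=im2["image"][:,:,::-1][50:120,250:340];a=np.clip(a.astype(float)*1.8,0,255).astype(np.uint8);cv2.imwrite("pics/s4c.png",cv2.resize(a,None,fx=8,fy=8,interpolation=cv2.INTER_CUBIC))
im=get_image("wrist")
a=im["image"][:,:,::-1][150:300,190:330];a=np.clip(a.astype(float)*2.0,0,255).astype(np.uint8);cv2.imwrite("pics/w4c.png",cv2.resize(a,None,fx=4,fy=4,interpolation=cv2.INTER_CUBIC))
E
```

```text
t: 5.8
tool_pos: [510.7, 284.6, 185.5]
tcp_rot: [179.9, -0.1, 80.5]
ft_force: [0.5, -0.3, 0.0]
grip_width: -0.001
[509.75994665 284.06129591 184.13430175]
80 [502. 272. 219.] [510. 270. 222.] [516. 270. 224.]
81 [501. 275. 214.] [508. 273. 217.] [515. 273. 218.]
82 [384. 528.  58.] [509. 272. 214.] [514. 275. 214.]
83 [383. 531.  52.] [392. 528.  56.] [513. 278. 209.]
84 [383. 530.  48.] [387. 539.  45.] [395. 540.  46.]
85 [385. 528.  45.] [388. 539.  41.] [393. 544.  40.]
86 [384. 530.  40.] [390. 535.  39.] [394. 544.  36.]
87 [384. 529.  37.] [391. 532.  37.] [393. 547.  30.]
88 [384. 530.  32.] [389. 537.  30.] [391. 550.  23.]
89 [384. 529.  28.] [390. 535.  27.] [393. 547.  21.]
90 [381. 537.  19.] [390. 535.  22.] [395. 542.  20.]
91 [nan nan nan] [389. 538.  17.] [396. 540.  17.]
92 [382. 535.  12.] [389. 538.  12.] [398. 537.  15.]
93 [384. 531.  10.] [388. 541.   6.] [394. 546.   5.]
94 [381. 539.   1.] [387. 544.  -0.] [395. 543.   3.]
95 [383. 534.  -0.] [391. 536.   1.] [398. 538.   1.]
96 [387. 527.   0.] [395. 526.   3.] [400. 534.   0.]
97 [389. 522.  -1.] [399. 519.   3.] [403. 527.   0.]
98 [396. 508.   4.] [400. 517.   1.] [410. 513.   5.]
99 [397. 505.   2.] [505. 286. 148.] [510. 290. 147.]
100 [501. 279. 147.] [508. 280. 148.] [514. 282. 149.]
101 [501. 280. 143.] [509. 278. 146.] [515. 280. 147.]
102 [502. 279. 141.] [509. 278. 143.] [514. 283. 142.]
103 [503. 276. 139.] [509. 277. 140.] [516. 278. 141.]
104 [503. 276. 135.] [510. 277. 137.] [515. 281. 136.]
105 [503. 277. 131.] [510. 276. 133.] [515. 280. 133.]
106 [504. 276. 128.] [510. 277. 130.] [516. 280. 129.]
107 [504. 275. 125.] [511. 275. 127.] [514. 285. 122.]
```

View pics/s4c.png

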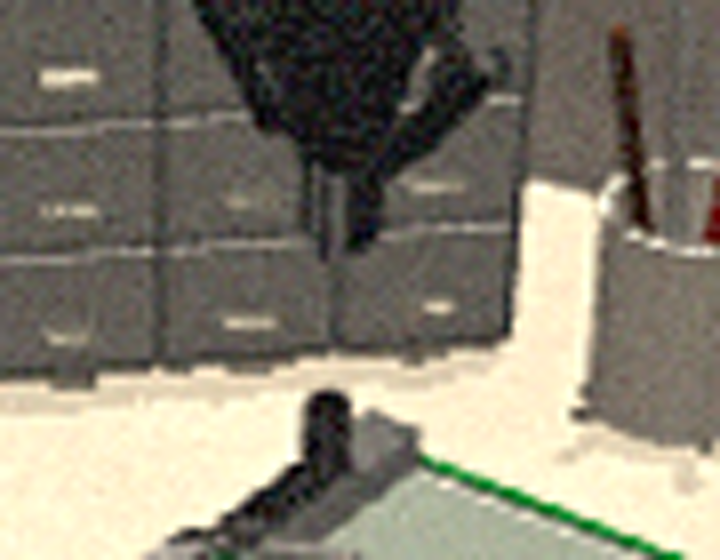

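View pics/w4c.png

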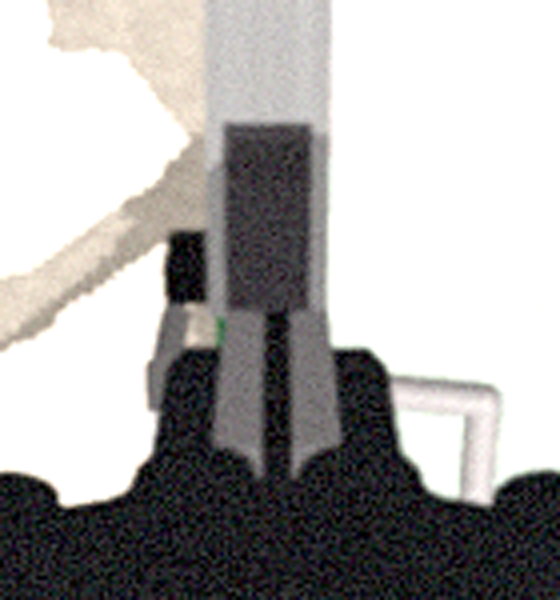

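```bash
python3 -m jog '0 0 0 0;0 0 0 0;0 0 0 0;0 0 0 0;0 0 0 0' 1; python3 - <<'E'
from h import *
im2=get_image("scene")
C=cloud(im2);p=get_state();print(p["tool_pos"],p["grip_width"])
a=im2["image"][:,:,::-1][40:120,240:340];a=np.clip(a.astype(float)*1.8,0,255).astype(np.uint8);cv2.imwrite("pics/s5c.png",cv2.resize(a,None,fx=7,fy=7,interpolation=cv2.INTER_CUBIC))
m=(abs(C[...,0]-510)<80)&(abs(C[...,1]-284)<30)&(C[...,2]>160)
P=C[m];
for lo in range(430,600,10):
    q=P[(P[:,0]>=lo)&(P[:,0]<lo+10)]
    if len(q): print(lo,len(q),q[:,2].min().round(0),q[:,1].min().round(0),q[:,1].max().round(0))
im=get_image("wrist")
a=im["image"][:,:,::-1][130:330,130:380];a=np.clip(a.astype(float)*2.0,0,255).astype(np.uint8);cv2.imwrite("pics/w5c.png",cv2.resize(a,None,fx=3,fy=3,interpolation=cv2.INTER_CUBIC))
E
```

```text
t: 6.4
tool_pos: [510.0, 284.1, 184.4]
tcp_rot: [-180.0, 0.0, 80.5]
ft_force: [0.1, 0.1, -0.6]
grip_width: 0.845
[510.04936423 284.16504612 184.46786964] 0.9211999380398823
440 65 265.0 277.0 307.0
450 93 228.0 277.0 309.0
460 55 220.0 274.0 291.0
470 125 217.0 262.0 302.0
480 88 272.0 254.0 300.0
490 54 284.0 254.0 278.0
500 41 284.0 254.0 276.0
510 43 281.0 254.0 277.0
520 87 284.0 254.0 272.0
530 281 271.0 254.0 305.0
540 398 219.0 256.0 298.0
550 96 218.0 259.0 287.0
560 63 235.0 257.0 286.0
570 109 264.0 258.0 288.0
```

View pics/s5c.png

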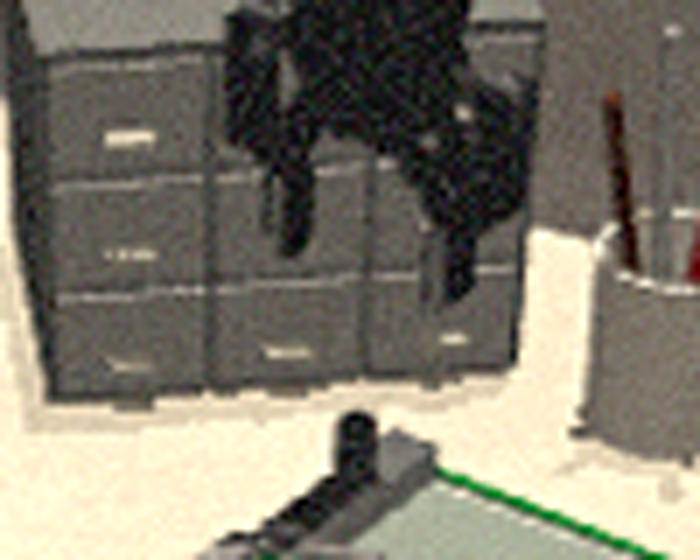

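View pics/w5c.png

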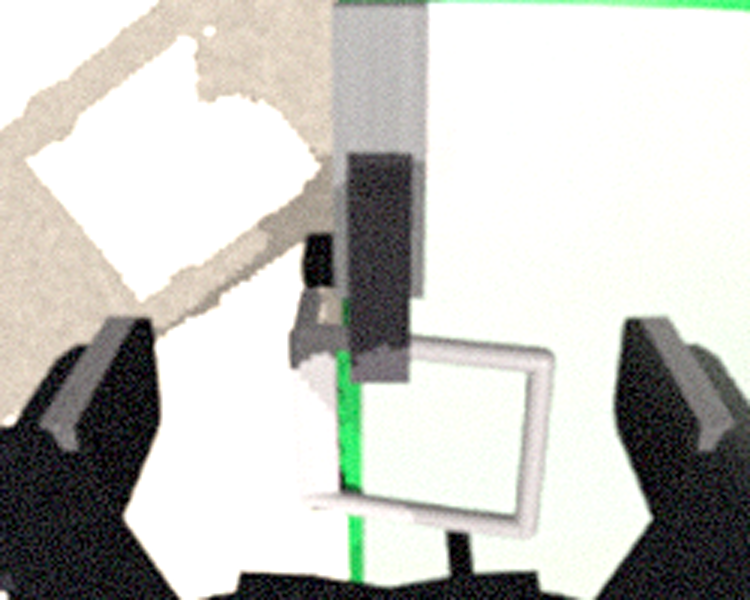

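```bash
python3 -m jog '0 0 0 0;0 0 0.04 0;0 0 0.07 0;0 0 0.082 0;0 0 0.082 0;0 0 0.082 0' 0.4
python3 -m jog '0 0 0 0;0 0 0 0;0 0 0 0;0 0 0 0' 0
```

```text
t: 7.1
tool_pos: [510.8, 284.6, 103.6]
tcp_rot: [179.9, -0.0, 80.5]
ft_force: [-0.8, -0.2, 0.3]
grip_width: 0.397
t: 7.5
tool_pos: [508.2, 285.5, 104.9]
tcp_rot: [-179.8, -0.1, 80.4]
ft_force: [-9.8, 1.9, 7.2]
grip_width: 0.145
```

```bash
python3 -m jog '0.006 0 0 0;0.012 0 0 0;0.018 0 0 0;0.022 0 0 0;0.025 0 0 0;0.025 0 0 0;0.025 0 0 0;0.025 0 0 0'; python3 - <<'E'
from h import *
im=get_image("wrist");save(im,"w6")
E
```

```text
t: 8.3
tool_pos: [512.5, 310.3, 105.0]
tcp_rot: [-179.8, -0.1, 80.4]
ft_force: [-8.5, 0.9, 6.5]
grip_width: 0.152
```

View pics/w6.png

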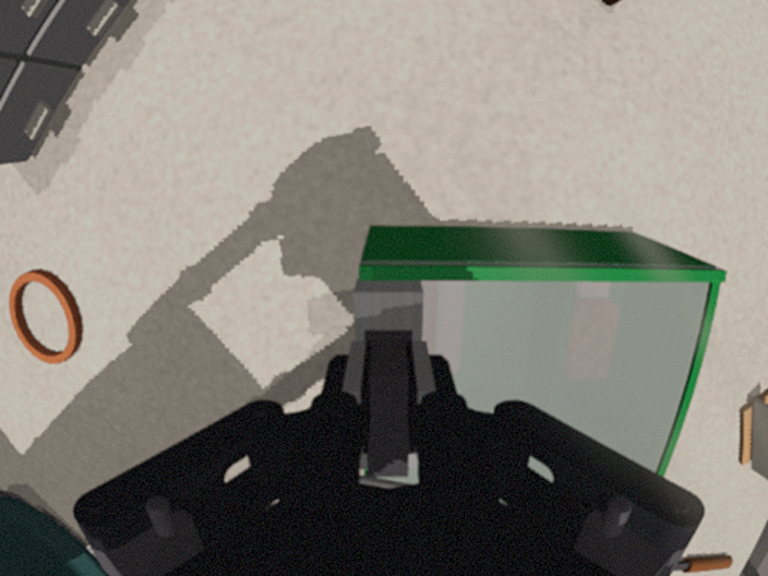

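```bash
python3 -m jog '0 0 0 0;0 0 0 0;0 0 -0.03 0;0 0 -0.07 0;-0.05 0 -0.09 0;-0.095 0.035 -0.09 0;-0.11 0.035 -0.09 0;-0.11 0.035 -0.09 0;-0.11 0.035 -0.09 0' 0.4; python3 - <<'E'
from h import *
im=get_image("wrist");save(im,"w7")
im2=get_image("scene");a=im2["image"][:,:,::-1][60:200,210:370];cv2.imwrite("pics/s7.png",cv2.resize(a,None,fx=4.5,fy=4.2,interpolation=cv2.INTER_CUBIC))
E
python3 d.py 543.1,190.6,190,80.1
```

```text
t: 9.25
tool_pos: [531.1, 194.2, 193.2]
tcp_rot: [179.9, -0.1, 80.4]
ft_force: [0.1, -0.4, 0.4]
grip_width: 0.4
[530.6 195.3 192.7] [180.   -0.   80.5] [0.  0.3 0.2] 0.398 9.3
543.1,190.6,190,80.1 [-0.0025  0.0131  0.0027] 0.4
```

View pics/w7.png

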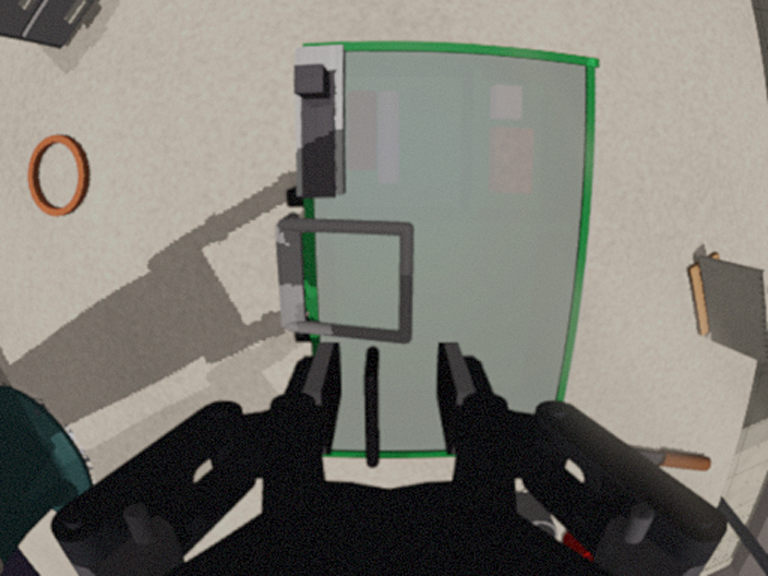

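```bash
python3 - <<'E'
from h import *
im=get_image("wrist")
w=fpx2w(im,270.7,187.7,120);print("bar",w,fpx2w(im,270.7,187.7))
k=fpx2w(im,208,54,148);print("knob",k)
for u,v in((203,29),(397,43),(372,262)): print(fpx2w(im,u,v,96))
print([ (fpx2w(im,(a)/1.5,b/1.5,130.5)).round(1) for a,b in((373,352),(372,460))])
E
python3 d.py 543.1,190.6,170,80.1
```

```text
bar [542.160397   193.29833464 120.        ] [542.19614665 194.63129523 124.37820663]
knob [514.60742043 305.9178126  148.        ]
[506.67123291 339.71952077  96.        ]
[681.59820423 305.80784291  96.        ]
[638.21519371  84.73009093  96.        ]
[array([517.4, 158.3, 130.5]), array([502.5,  80.3, 130.5])]
[530.5 195.5 192.6] [180.   -0.   80.5] [ 0.1 -0.2  0.3] 0.397 9.4
543.1,190.6,170,80.1 [-0.0027  0.0132  0.0226] 0.4
```

```bash
python3 -m jog '-0.0015 0.0125 0 0;-0.0015 0.0125 0.04 0;-0.0015 0.0125 0.08 0;-0.0015 0.0125 0.109 0;-0.0015 0.0125 0.109 0;-0.0015 0.0125 0.109 0' 0.4
python3 -m jog '0 0 0 0;0 0 0 0;0 0 0 0;0 0 0 0' 0
```

```text
t: 10.0
tool_pos: [542.8, 191.4, 83.3]
tcp_rot: [-179.9, 0.0, 80.5]
ft_force: [0.7, -0.6, 0.2]
grip_width: 0.399
t: 10.4
tool_pos: [540.8, 192.4, 85.9]
tcp_rot: [-179.8, -0.1, 80.4]
ft_force: [-9.1, 2.2, 6.1]
grip_width: 0.066
```

```bash
python3 -m jog '0 -0.0042 -0.0062 0;0 -0.0089 -0.0118 0;0 -0.0142 -0.0170 0;0 -0.0197 -0.0219 0;0 -0.0321 -0.0300 0;0 -0.0458 -0.0357 0;0 -0.0602 -0.0391 0;0 -0.0750 -0.0398 0;0 -0.0897 -0.038 0;0 -0.1038 -0.0337 0;0 -0.1105 -0.0306 0;0 -0.1105 -0.0306 0'; python3 - <<'E'
from h import *
im2=get_image("scene");a=im2["image"][:,:,::-1][60:200,210:370];cv2.imwrite("pics/s8.png",cv2.resize(a,None,fx=4.5,fy=4.2,interpolation=cv2.INTER_CUBIC))
E
```

```text
t: 11.6
tool_pos: [432.3, 210.5, 116.6]
tcp_rot: [-180.0, -0.1, 80.5]
ft_force: [-4.1, 9.7, 10.7]
grip_width: 0.065
```

View pics/s8.png

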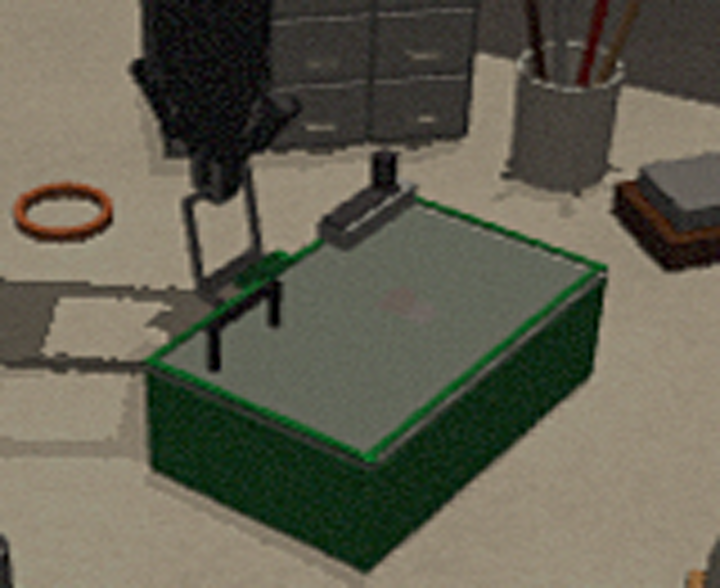

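```bash
python3 -m jog '0 0 0 0;0 0 0 0;0 0 -0.03 0;0 0 -0.08 0;0 0 -0.08 0' 0.4; python3 - <<'E'
from h import *
im=get_image("wrist");save(im,"w9")
E
python3 d.py 509.5,112.5,180,80.1
```

```text
t: 12.15
tool_pos: [437.9, 210.5, 201.2]
tcp_rot: [179.4, -0.3, 80.5]
ft_force: [0.9, 0.6, 0.7]
grip_width: 0.398
[436.4 209.9 198.3] [179.6  -0.2  80.5] [-0.7  0.7 -0.1] 0.397 12.2
509.5,112.5,180,80.1 [-0.0839  0.0883  0.0183] 0.4
```

View pics/w9.png

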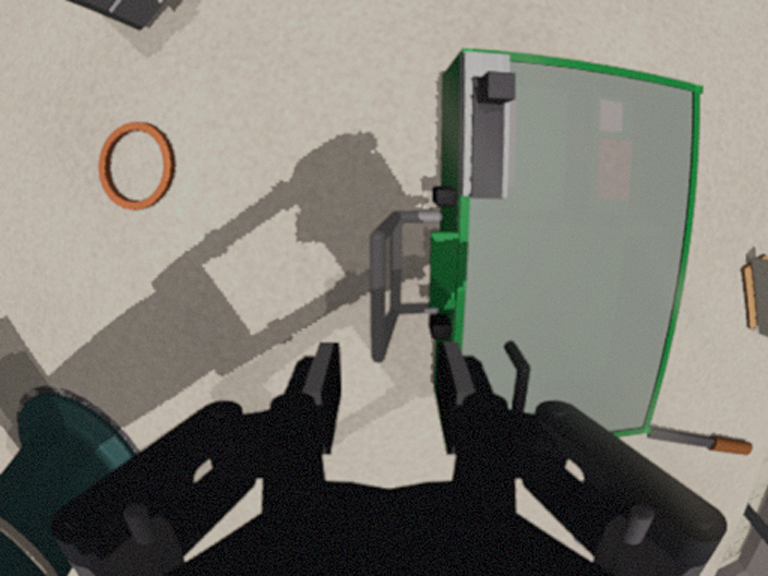

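```bash
python3 -m jog '-0.084 0.088 0 0;-0.084 0.088 0 0;-0.084 0.088 0 0;-0.084 0.088 0.0 0;-0.084 0.088 0.04 0;-0.084 0.088 0.04 0' 0.4; python3 - <<'E'
from h import *
im2=get_image("scene");a=im2["image"][:,:,::-1][60:200,210:370];cv2.imwrite("pics/s10.png",cv2.resize(a,None,fx=4.5,fy=4.2,interpolation=cv2.INTER_CUBIC))
E
python3 d.py 509.5,112.5,88,80.1
```

```text
t: 12.8
tool_pos: [501.1, 111.2, 148.3]
tcp_rot: [-179.4, 0.2, 80.4]
ft_force: [-0.5, -0.5, -0.5]
grip_width: 0.399
[502.4 111.6 150.5] [-179.5    0.2   80.5] [0.1 0.1 0.3] 0.403 12.8
509.5,112.5,88,80.1 [0.0021 0.0069 0.0625] 0.4
```

View pics/s10.png

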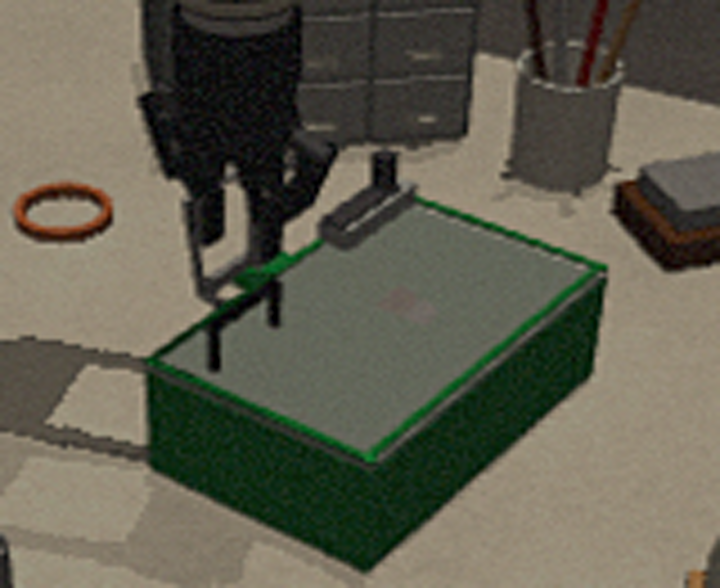

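```bash
python3 -m jog '0 0 0 0;0 0 0 0;0 0 0 0'; python3 d.py 509.5,112.5,88,80.1
```

```text
t: 13.15
tool_pos: [507.3, 112.4, 155.7]
tcp_rot: [179.9, -0.0, 80.5]
ft_force: [0.1, 0.3, 0.2]
grip_width: 0.396
[507.3 112.4 155.7] [179.9  -0.   80.5] [0.1 0.3 0.2] 0.396 13.2
509.5,112.5,88,80.1 [0.0004 0.0021 0.0677] 0.4
```

```bash
python3 -m jog '0 0.002 0.03 0;0 0.002 0.06 0;0 0.002 0.068 0;0 0.002 0.068 0;0 0.002 0.068 0;0 0.002 0.068 0' 0.4
python3 -m jog '0 0 0 0;0 0 0 0;0 0 0 0;0 0 0 0' 0
```

```text
t: 13.75
tool_pos: [510.1, 111.9, 88.1]
tcp_rot: [179.8, -0.1, 80.5]
ft_force: [-0.3, -0.4, 0.3]
grip_width: 0.399
t: 14.15
tool_pos: [506.6, 112.1, 87.3]
tcp_rot: [-179.8, -0.0, 80.4]
ft_force: [-8.0, 2.4, 9.1]
grip_width: 0.078
```

```bash
python3 -m jog '0 0.0015 -0.006 0;0 0.0041 -0.0122 0;0 0.0064 -0.018 0;0 0.0091 -0.0238 0;0 0.015 -0.035 0;0 0.0222 -0.0456 0;0 0.0302 -0.0555 0;0 0.0389 -0.0647 0;0 0.0389 -0.0647 0;0 0.0389 -0.0647 0'
```

```text
t: 15.15
tool_pos: [543.4, 105.7, 152.2]
tcp_rot: [-179.6, 0.0, 80.5]
ft_force: [-14.4, 1.7, 11.1]
grip_width: 0.079
```

```bash
python3 -m jog '0 0.0095 -0.0085 0;0 0.0197 -0.016 0;0 0.0305 -0.0226 0;0 0.0419 -0.0283 0;0 0.0537 -0.033 0;0 0.0659 -0.0366 0;0 0.0783 -0.0391 0;0 0.0909 -0.0405 0;0 0.0909 -0.0405 0;0 0.0909 -0.0405 0'; python3 - <<'E'
from h import *
im2=get_image("scene");a=im2["image"][:,:,::-1][40:200,210:370];cv2.imwrite("pics/s11.png",cv2.resize(a,None,fx=4,fy=3.7,interpolation=cv2.INTER_CUBIC))
E
```

```text
t: 16.15
tool_pos: [639.4, 89.4, 195.0]
tcp_rot: [179.6, -0.0, 80.5]
ft_force: [-0.4, -1.0, 6.9]
grip_width: 0.078
```

View pics/s11.png

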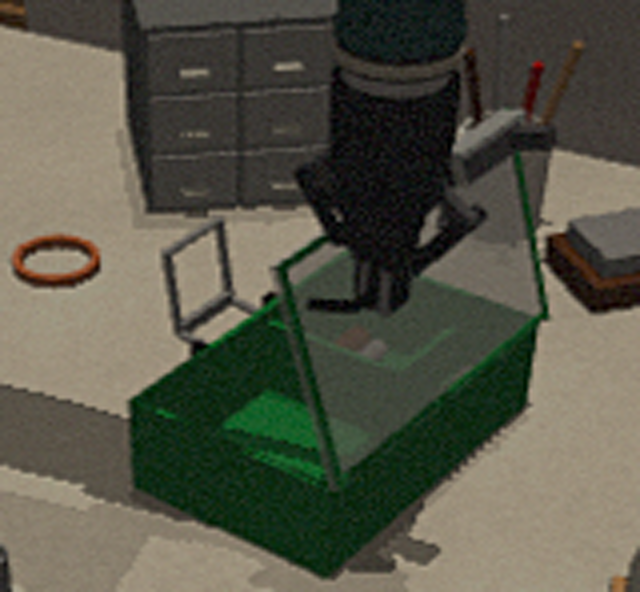

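```bash
python3 -m jog '0 0.008 -0.0003 0;0 0.015 -0.0003 0;0 0.015 -0.0003 0;0 0.015 -0.0003 0;0 0.015 -0.0003 0'; python3 -m jog '0 0 0 0;0 0 0 0;0 0 0 0;0 0 -0.03 0;0 0 -0.08 0;0 0 -0.12 0;0 0 -0.12 0;0 0 -0.12 0;0 0 -0.12 0' 0.22
```

```text
t: 16.7
tool_pos: [653.0, 87.0, 194.8]
tcp_rot: [179.8, -0.0, 80.5]
ft_force: [-0.7, -1.5, 6.7]
grip_width: 0.079
t: 17.6
tool_pos: [650.4, 87.5, 309.7]
tcp_rot: [-179.8, 0.0, 80.5]
ft_force: [0.5, -0.1, -1.5]
grip_width: 0.22
```

```bash
python3 d.py 540,-270,330,80.1
```

```text
[650.4  87.5 309.7] [-179.8    0.    80.5] [ 0.5 -0.1 -1.5] 0.22 17.6
540,-270,330,80.1 [-0.3708 -0.0497 -0.0203] 0.4
```

```bash
python3 -m jog '-0.371 -0.05 -0.02 0.4;-0.371 -0.05 -0.02 0.4;-0.371 -0.05 -0.02 0.4;-0.371 -0.05 -0.02 0.4;-0.371 -0.05 -0.02 0.4;-0.371 -0.05 -0.02 0.4;-0.371 -0.05 -0.02 0.4;-0.371 -0.05 -0.02 0.4;-0.371 -0.05 -0.02 0.4;-0.371 -0.05 -0.02 0.4;-0.371 -0.05 -0.02 0.4' 1; python3 - <<'E'
from h import *
im=get_image("wrist");save(im,"w12")
im2=get_image("scene");save(im2,"s12")
E
```

```text
t: 18.7
tool_pos: [540.4, -268.7, 330.2]
tcp_rot: [-179.9, -0.1, 80.1]
ft_force: [0.3, -0.4, -0.2]
grip_width: 0.997
```

View pics/w12.png

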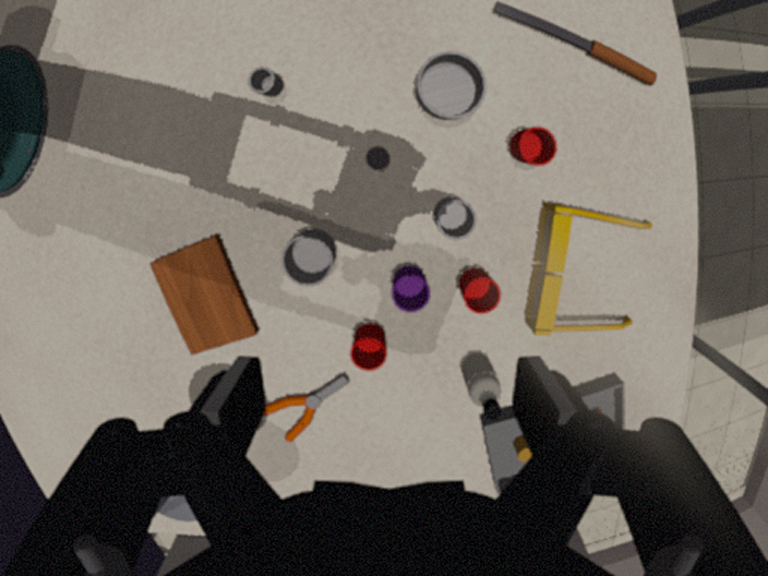

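View pics/s12.png

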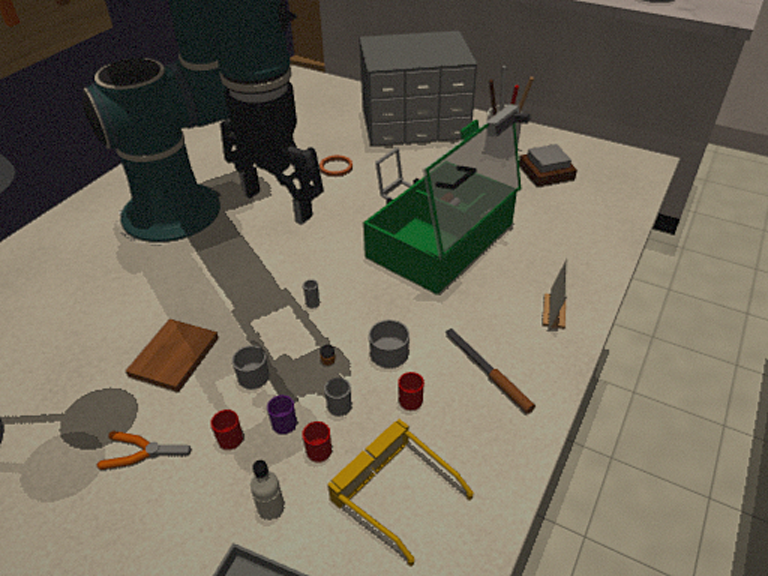

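```bash
cat > cups.py <<'E'
from h import *
from scipy.optimize import least_squares
def fitc(P,c0,R):
    c=np.array(c0,float)
    for k in range(4):
        d=P[:,:2]-c;r=np.hypot(*d.T)
        q=P[(abs(P[:,2]-50)<5)&(r<R+12)]
        if len(q)<12: return None,0
        # rim points lie in annulus R-3..R
        f=lambda x:np.maximum(np.hypot(q[:,0]-x[0],q[:,1]-x[1])-R,0)+np.minimum(np.hypot(q[:,0]-x[0],q[:,1]-x[1])-(R-3),0)
        c=least_squares(f,c,loss="soft_l1").x
    return c.round(1),len(q)
A={"70":((641,-140),35),"56":((455,-298),28),"42":((612,-277),21),"29":((442,-86),14.5)}
def run(names=None,cams=("wrist","scene","top"),guess=A):
  for cam in cams:
    im=get_image(cam);C=(fcloud if cam=="wrist" else cloud)(im)
    P=C.reshape(-1,3);P=P[np.isfinite(P[:,0])]
    for n,(c,R) in guess.items():
        if names and n not in names: continue
        q=P[(np.hypot(P[:,0]-c[0],P[:,1]-c[1])<R+15)&(P[:,2]>38)]
        print(cam,n,len(q),fitc(q,c,R))
if __name__=="__main__": run()
E
python3 cups.py
```

```text
wrist 70 406 (array([ 626.8, -140.3]), 322)
wrist 56 1273 (array([ 450.8, -292.7]), 248)
wrist 42 11188 (array([ 609.9, -276.7]), 171)
wrist 29 164 (array([440.5, -98.6]), 123)
scene 70 235 (array([ 626. , -139.7]), 135)
scene 56 420 (array([ 449.1, -292.7]), 111)
scene 42 1416 (array([ 609. , -276.3]), 96)
scene 29 80 (array([439.3, -97.9]), 47)
top 70 73 (array([ 626.3, -139.2]), 59)
top 56 896 (array([ 449.1, -292. ]), 46)
top 42 73 (array([ 609.1, -276.4]), 20)
top 29 24 (array([440.2, -97.5]), 22)
```

```bash
python3 d.py 626.5,-139.8,100,80.1
```

```text
[ 540.9 -268.9  331.6] [-180.    -0.    80.2] [ 0.9 -1.  -0.2] 1.001 18.9
626.5,-139.8,100,80.1 [0.1418 0.0623 0.2316] 0.1
```

```bash
python3 -m jog '0.142 0.0625 0.05 0;0.142 0.0625 0.1 0;0.142 0.0625 0.15 0;0.142 0.0625 0.2 0;0.142 0.0625 0.231 0;0.142 0.0625 0.231 0;0.142 0.0625 0.231 0;0.142 0.0625 0.231 0' 1; python3 d.py 626.5,-139.8,-4,80.1
python3 - <<'E'
from h import *
im=get_image("wrist");save(im,"w13")
E
```

```text
t: 19.75
tool_pos: [626.0, -140.3, 100.1]
tcp_rot: [-179.9, 0.0, 80.1]
ft_force: [0.2, -0.1, 1.0]
grip_width: 1.002
[ 626.  -140.3  100.1] [-179.9    0.    80.1] [ 0.2 -0.1  1. ] 1.002 19.8
626.5,-139.8,-4,80.1 [0.0006 0.0004 0.1041] 0.0
```

View pics/w13.png

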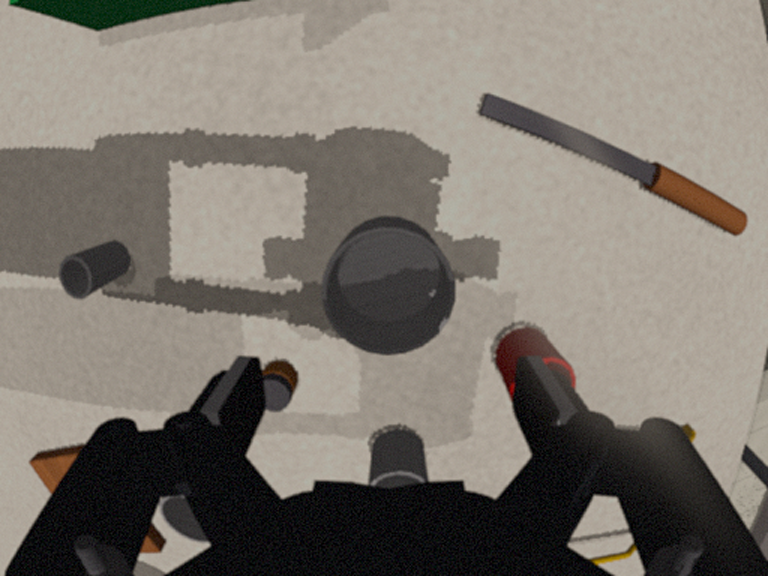

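```bash
python3 -m jog '0.0006 0.0004 0.05 0;0.0006 0.0004 0.08 0;0.0006 0.0004 0.1 0;0.0006 0.0004 0.104 0;0.0006 0.0004 0.104 0;0.0006 0.0004 0.104 0' 1; python3 - <<'E'
from h import *
im=get_image("scene")
a=im["image"][:,:,::-1][160:270,200:330];a=np.clip(a.astype(float)*1.5,0,255).astype(np.uint8);cv2.imwrite("pics/s14.png",cv2.resize(a,None,fx=6,fy=5.4,interpolation=cv2.INTER_CUBIC))
E
```

```text
t: 20.4
tool_pos: [629.9, -141.5, 0.2]
tcp_rot: [179.7, 0.0, 80.0]
ft_force: [0.1, -1.2, -0.1]
grip_width: 0.998
```

View pics/s14.png

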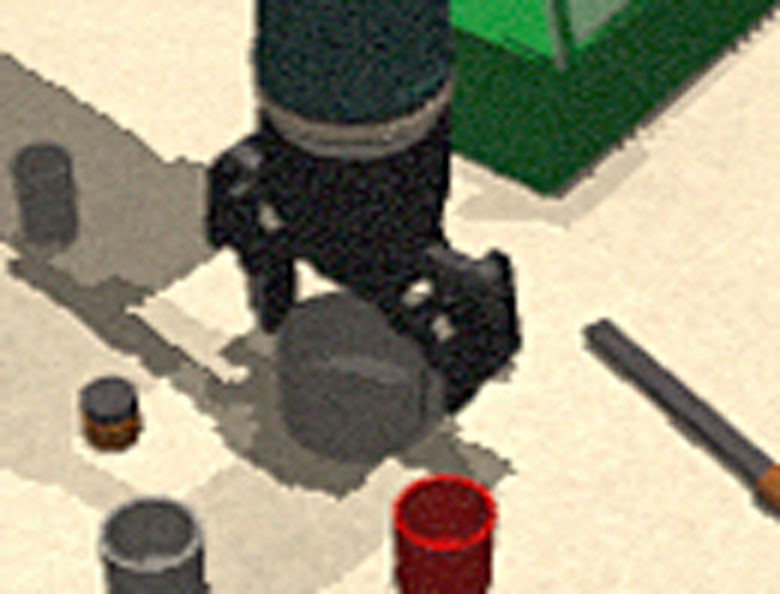

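```bash
python3 -m jog '0 0 0.004 0;0 0 0.004 0;0 0 0.004 0;0 0 0.004 0' 0.6; python3 d.py; python3 -m jog '0 0 -0.03 0;0 0 -0.07 0;0 0 -0.11 0;0 0 -0.14 0;0 0 -0.14 0;0 0 -0.14 0;0 0 -0.14 0'; python3 - <<'E'
from h import *
im=get_image("scene");save(im,"s15")
im=get_image("wrist");save(im,"w15")
E
```

```text
t: 20.85
tool_pos: [628.7, -140.9, -4.8]
tcp_rot: [179.8, 0.0, 80.1]
ft_force: [-1.6, -0.0, 7.0]
grip_width: 0.797
[ 628.7 -140.9   -4.8] [179.8   0.   80.1] [-1.6 -0.   7. ] 0.797 20.9
t: 21.55
tool_pos: [625.3, -139.9, 130.2]
tcp_rot: [-179.8, -0.0, 80.1]
ft_force: [0.4, -0.5, -2.8]
grip_width: 0.799
```

View pics/s15.png

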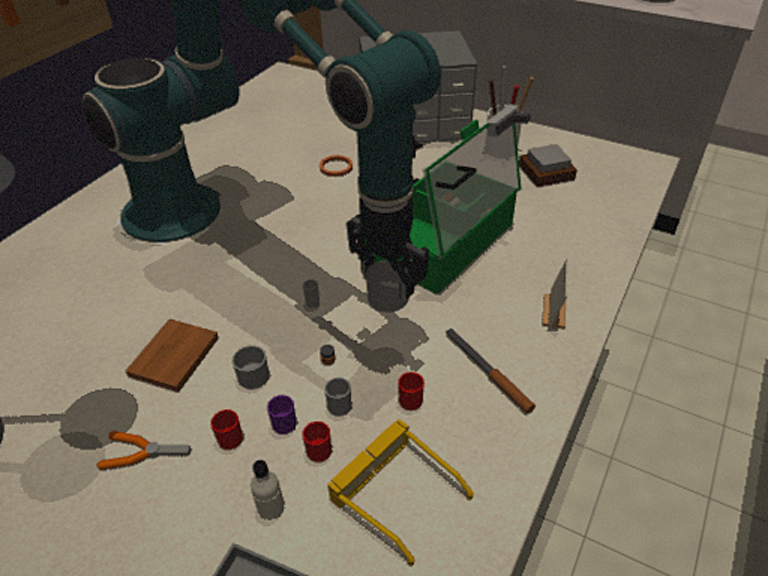

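View pics/w15.png

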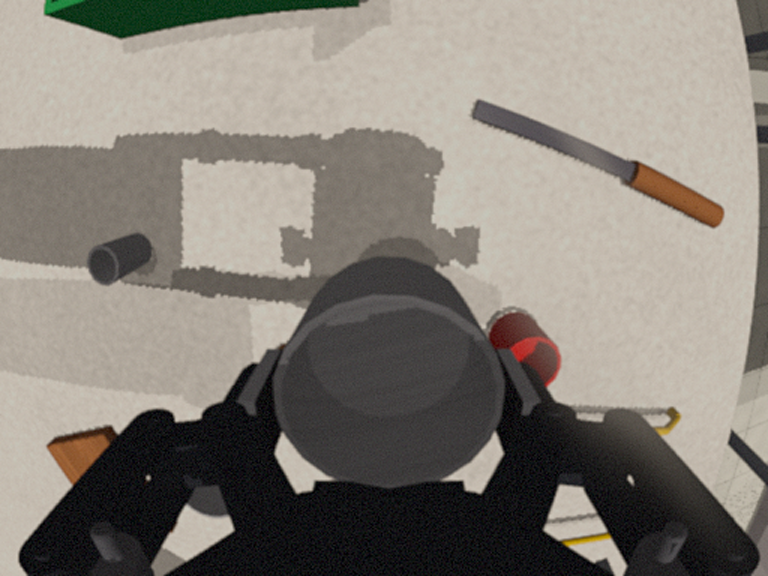

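```bash
python3 d.py 515,-40,150,80.1 533,132,150,80.1
```

```text
[ 625.2 -139.9  129.8] [-179.7   -0.    80.1] [-0.8 -0.2 -2.6] 0.806 21.6
515,-40,150,80.1 [ 0.0794 -0.1257 -0.0202] -0.0
533,132,150,80.1 [ 0.2519 -0.1377 -0.0202] -0.0
```

```bash
python3 -m jog '0.03 -0.045 -0.01 0;0.06 -0.09 -0.02 0;0.079 -0.126 -0.02 0;0.079 -0.126 -0.02 0;0.12 -0.13 -0.02 0;0.16 -0.132 -0.02 0;0.2 -0.135 -0.02 0;0.24 -0.138 -0.02 0;0.252 -0.138 -0.02 0;0.252 -0.138 -0.02 0;0.252 -0.138 -0.02 0'; python3 - <<'E'
from h import *
im=get_image("scene");save(im,"s16")
im=get_image("wrist");save(im,"w16")
E
python3 d.py 533,132,3,80.1
```

```text
t: 22.75
tool_pos: [534.1, 130.8, 151.6]
tcp_rot: [-179.9, 0.1, 80.1]
ft_force: [-0.7, -0.4, -1.7]
grip_width: 0.798
[534.3 130.2 152. ] [-1.799e+02  1.000e-01  8.000e+01] [-0.1 -0.6 -1.8] 0.802 22.9
533,132,3,80.1 [ 0.0016 -0.0016  0.149 ] -0.1
```

View pics/s16.png

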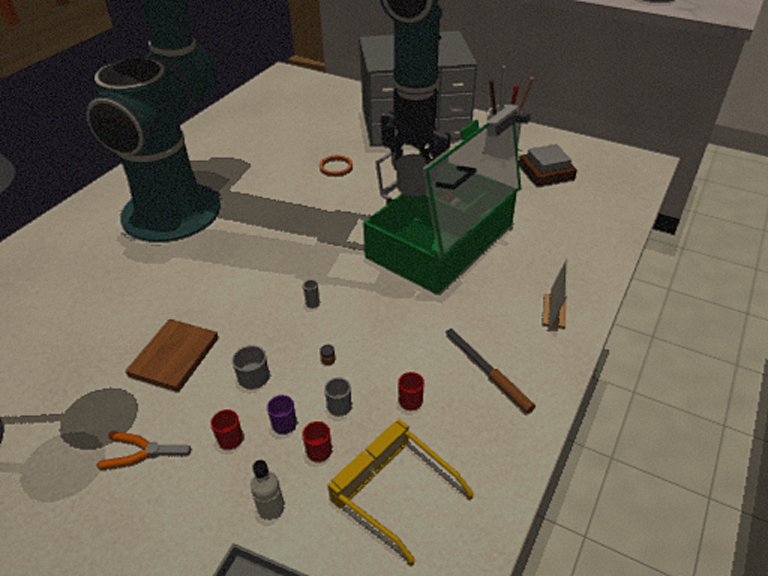

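View pics/w16.png

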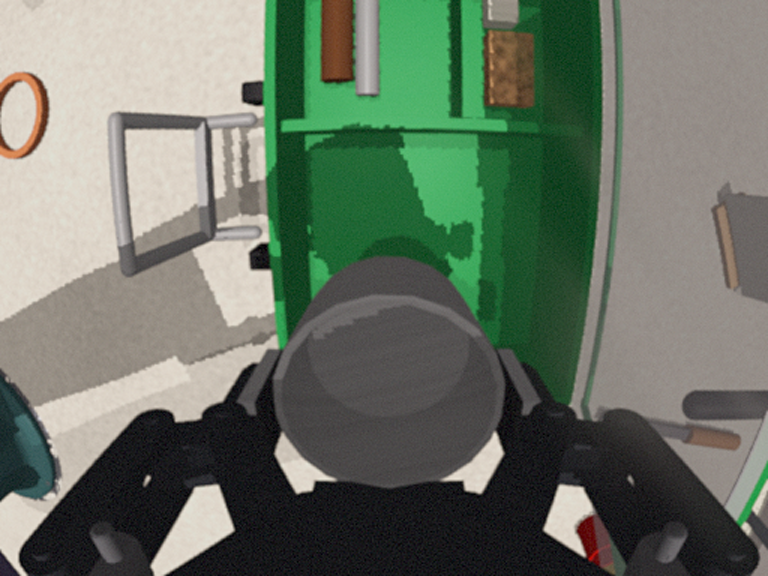

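```bash
python3 d.py 548.5,129.2,50,80.1;  python3 -m jog '0 0.014 0 0;0.0005 0.0143 0.03 0;0.0005 0.0143 0.06 0;0.0005 0.0143 0.09 0;0.0005 0.0143 0.1 0;0.0005 0.0143 0.1 0;0.0005 0.0143 0.1 0'; python3 - <<'E'
from h import *
im=get_image("scene")
a=im["image"][:,:,::-1][40:200,210:370];cv2.imwrite("pics/s17.png",cv2.resize(a,None,fx=4,fy=3.7,interpolation=cv2.INTER_CUBIC))
im=get_image("wrist");save(im,"w17")
E
python3 d.py 548.5,129.2,3,80.1
```

```text
[534.3 130.2 152. ] [-1.799e+02  1.000e-01  8.000e+01] [-0.1 -0.6 -1.8] 0.802 22.9
548.5,129.2,50,80.1 [0.0015 0.0142 0.102 ] -0.1
t: 23.55
tool_pos: [550.2, 129.3, 53.8]
tcp_rot: [179.9, -0.0, 80.0]
ft_force: [-0.1, 0.2, -1.6]
grip_width: 0.805
[550.9 129.8  54.8] [ 1.798e+02 -1.000e-01  8.010e+01] [ 0.2  0.5 -1.8] 0.8 23.6
548.5,129.2,3,80.1 [-0.001  -0.0022  0.0518] -0.0
```

View pics/s17.png

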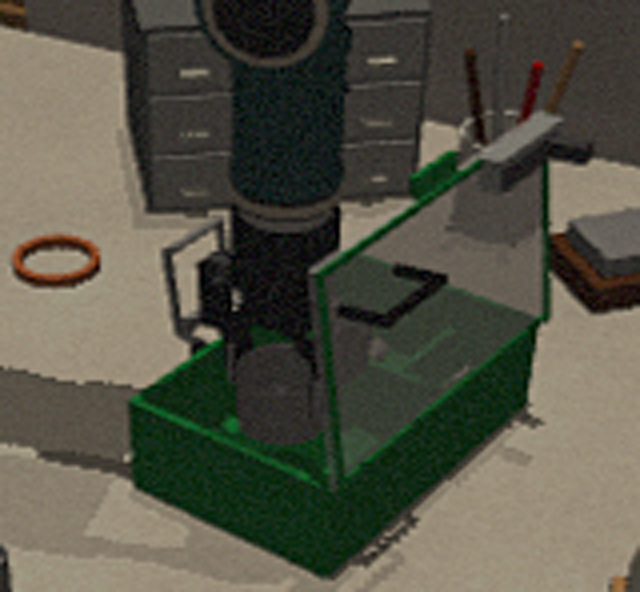

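View pics/w17.png

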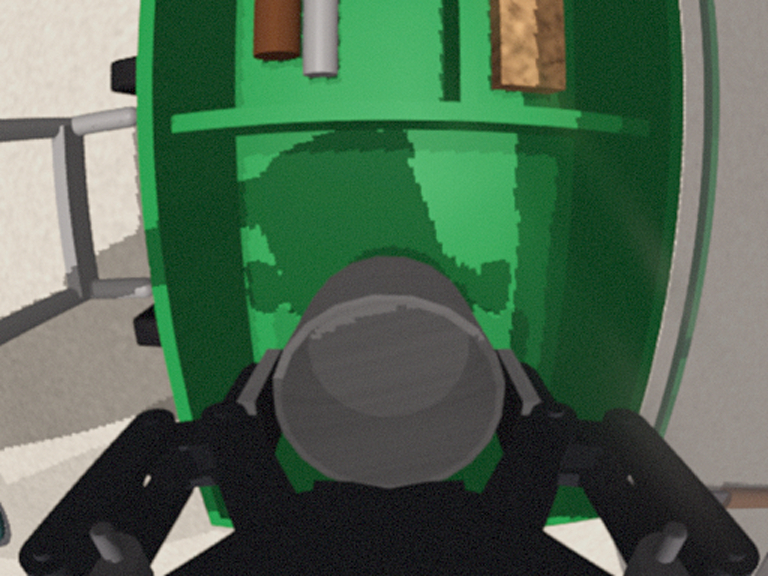

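```bash
python3 - <<'E'
from h import *
s=get_state();p=s["tool_pos"]
for cam in("wrist","scene"):
    im=get_image(cam);C=(fcloud if cam=="wrist" else cloud)(im)
    P=C[(im["image"].max(2)<60)]
    P=P[np.isfinite(P[:,0])]-p
    a=np.radians(80.1);u=np.sin(a)*P[:,0]-np.cos(a)*P[:,1];w=np.cos(a)*P[:,0]+np.sin(a)*P[:,1]
    m=(abs(w)<35)&(abs(u)<110)&(P[:,2]>20)&(P[:,2]<200)
    for z in range(20,200,10):
        q=u[m&(P[:,2]>=z)&(P[:,2]<z+10)]
        if len(q)>3: print(cam,z,len(q),np.percentile(q,[1,99]).round(0))
E
```

```text
wrist 20 84 [-90.  95.]
wrist 30 339 [-91.  95.]
wrist 40 205 [-46.  49.]
wrist 50 583 [-46.  49.]
wrist 60 794 [-45.  48.]
wrist 70 1190 [-59.  62.]
wrist 80 5007 [-63.  66.]
wrist 90 3737 [-64.  66.]
wrist 100 7660 [-63.  66.]
wrist 110 7813 [-64.  67.]
wrist 120 8357 [-65.  68.]
wrist 130 762 [-66.  69.]
scene 20 163 [-97. 100.]
scene 30 126 [-92.  41.]
scene 40 135 [-45. 108.]
scene 50 101 [-47. 103.]
scene 60 33 [-44. 102.]
scene 70 44 [-49. 102.]
scene 80 61 [-65.  99.]
scene 90 52 [-65.  97.]
scene 100 86 [-64.  95.]
scene 110 70 [-65.  95.]
scene 120 100 [-64.  93.]
scene 130 87 [-64.  92.]
scene 140 14 [16. 90.]
scene 150 24 [-20.  88.]
scene 160 54 [-28.  88.]
scene 170 76 [-19. 104.]
scene 180 83 [-20. 109.]
scene 190 102 [-31.  81.]
```

```bash
python3 -m jog '0 0.001 0.02 0;0 0.002 0.04 0;0 0.002 0.048 0;0 0.002 0.051 0;0 0.002 0.051 0;0 0.002 0.051 0;0 0.002 0.051 0'; python3 d.py
```

```text
t: 24.45
tool_pos: [551.7, 129.5, 2.7]
tcp_rot: [179.9, -0.0, 80.1]
ft_force: [-0.6, -0.3, -1.9]
grip_width: 0.799
[551.7 129.5   2.7] [179.9  -0.   80.1] [-0.6 -0.3 -1.9] 0.799 24.4
```

```bash
python3 -m jog '0 0 0.001 0;0 0 0.001 0;0 0 0.001 0;0 0 0.001 0' 0.92; python3 d.py;python3 -m jog '0 0 -0.03 0;0 0 -0.07 0;0 0 -0.12 0;0 0 -0.16 0;0 0 -0.2 0;0 0 -0.22 0;0 0 -0.22 0;0 0 -0.22 0'; python3 - <<'E'
from h import *
im=get_image("wrist");save(im,"w18")
E
python3 d.py
```

```text
t: 24.85
tool_pos: [551.0, 129.4, 0.9]
tcp_rot: [180.0, -0.0, 80.1]
ft_force: [-0.1, -0.8, -0.4]
grip_width: 0.917
[551.  129.4   0.9] [180.   -0.   80.1] [-0.1 -0.8 -0.4] 0.917 24.9
t: 25.65
tool_pos: [550.7, 129.3, 220.6]
tcp_rot: [180.0, -0.0, 80.1]
ft_force: [-0.2, -0.3, -0.1]
grip_width: 0.921
[549.8 129.1 219.2] [-179.9    0.    80.1] [-0.4 -0.3 -0.8] 0.92 25.7
```

View pics/w18.png

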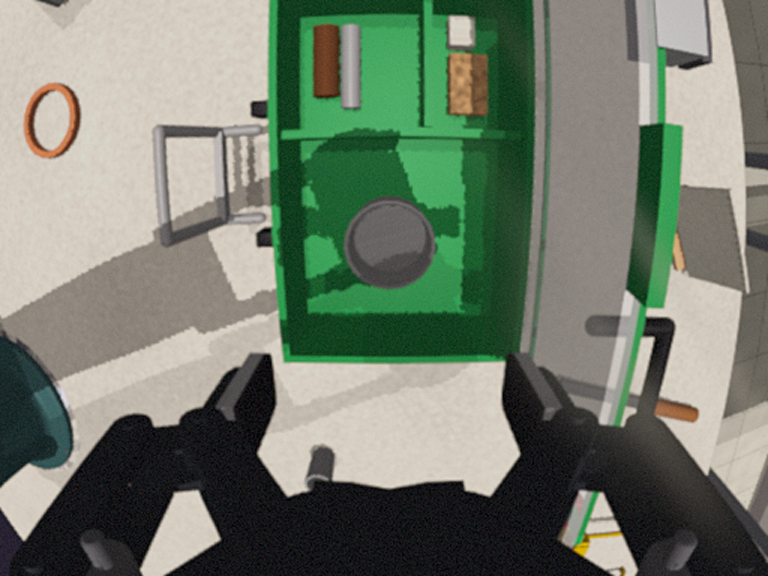

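```bash
sed -i 's/def fitc(P,c0,R):/def fitc(P,c0,R,Z=50):/; s/abs(P\[:,2\]-50)<5/abs(P[:,2]-Z)<5/' cups.py; cat > stack.py <<'E'
from cups import *
def stk(cam,c,R,Z):
    im=get_image(cam);C=(fcloud if cam=="wrist" else cloud)(im)
    P=C.reshape(-1,3);P=P[np.isfinite(P[:,0])]
    q=P[(np.hypot(P[:,0]-c[0],P[:,1]-c[1])<R+15)&(abs(P[:,2]-Z)<8)]
    return fitc(q,c,R,Z), np.median(q[:,2][abs(q[:,2]-Z)<5]) if len(q) else None
E
python3 - <<'E'
from stack import *
print(stk("wrist",(550,129),35,56))
E
python3 d.py 449.5,-292.5,250,80.1
```

```text
((array([553.1, 130.5]), 563), np.float64(56.18575026483035))
[549.4 129.1 218.5] [-1.798e+02  1.000e-01  8.010e+01] [-0.2 -0.1 -0.1] 0.922 25.8
449.5,-292.5,250,80.1 [-0.4325 -0.0257 -0.0315] -0.0
```

```bash
python3 -m jog '-0.4325 -0.0257 -0.03 0;-0.4325 -0.0257 -0.03 0;-0.4325 -0.0257 -0.03 0;-0.4325 -0.0257 -0.03 0;-0.4325 -0.0257 -0.03 0;-0.4325 -0.0257 -0.03 0;-0.4325 -0.0257 -0.03 0;-0.4325 -0.0257 -0.03 0;-0.4325 -0.0257 -0.03 0;-0.4325 -0.0257 -0.03 0;-0.4325 -0.0257 -0.03 0;-0.4325 -0.0257 -0.03 0' 0.9; python3 - <<'E'
from cups import *
run(["56","42"],("wrist",))
im=get_image("wrist");save(im,"w19")
E
python3 d.py 449.5,-292.5,-1,80.1
```

```text
t: 26.95
tool_pos: [450.4, -291.0, 249.1]
tcp_rot: [-179.9, -0.1, 80.1]
ft_force: [-0.7, -0.3, -0.0]
grip_width: 0.899
wrist 56 20019 (array([ 449.7, -292.5]), 365)
wrist 42 370 (array([ 609.8, -276.4]), 268)
[ 450.9 -290.8  249.8] [-1.799e+02 -1.000e-01  8.020e+01] [ 0.4 -0.8  0.7] 0.9 27.1
449.5,-292.5,-1,80.1 [-0.0019 -0.0011  0.2508] 0.1
```

View pics/w19.png

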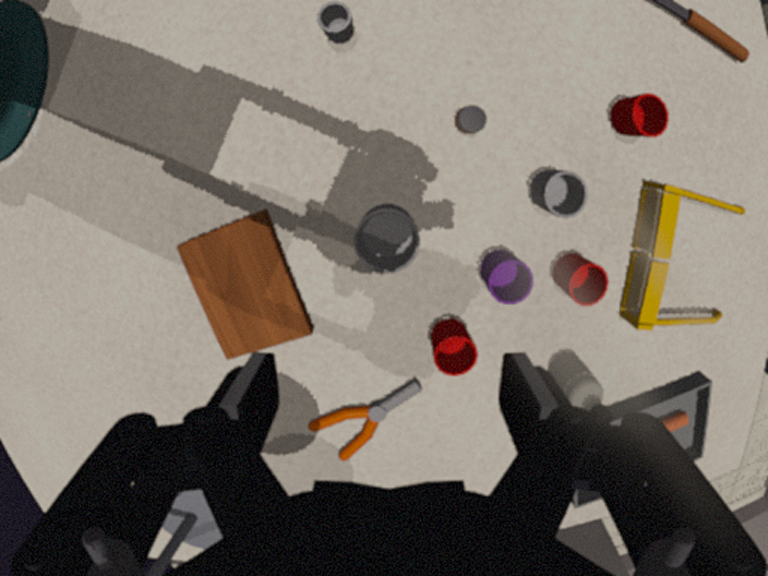

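```bash
python3 -m jog '-0.002 -0.001 0.05 0;-0.002 -0.001 0.1 0;-0.002 -0.001 0.15 0;-0.002 -0.001 0.2 0;-0.002 -0.001 0.23 0;-0.002 -0.001 0.24 0;-0.002 -0.001 0.24 0;-0.002 -0.001 0.24 0;-0.002 -0.001 0.24 0' 0.85; python3 d.py 449.7,-292.5,10,80.1
python3 - <<'E'
from h import *
im=get_image("scene")
a=im["image"][:,:,::-1][190:280,120:220];a=np.clip(a.astype(float)*1.5,0,255).astype(np.uint8);cv2.imwrite("pics/s20.png",cv2.resize(a,None,fx=7,fy=6.5,interpolation=cv2.INTER_CUBIC))
E
```

```text
t: 27.95
tool_pos: [451.7, -295.3, 13.3]
tcp_rot: [179.7, 0.1, 80.1]
ft_force: [1.0, 0.1, 0.1]
grip_width: 0.852
[ 451.7 -295.3   13.3] [1.797e+02 1.000e-01 8.010e+01] [1.  0.1 0.1] 0.852 27.9
449.7,-292.5,10,80.1 [ 0.0024 -0.0025  0.0033] -0.0
```

View pics/s20.png

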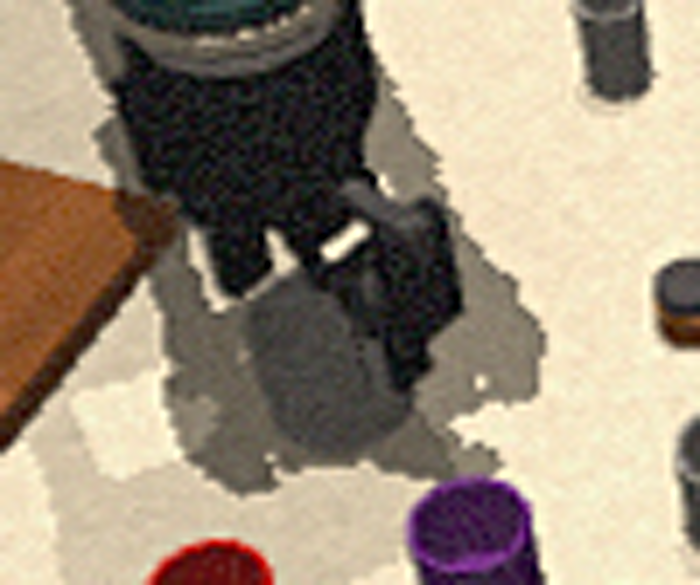

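```bash
python3 -m jog '0.001 -0.001 0 0;0.001 -0.001 0 0;0.001 -0.001 0 0' ; python3 d.py 449.7,-292.5,10,80.1
```

```text
t: 28.3
tool_pos: [448.9, -293.1, 11.2]
tcp_rot: [180.0, 0.0, 80.1]
ft_force: [-1.1, 0.4, -0.5]
grip_width: 0.849
[ 448.9 -293.1   11.2] [180.    0.   80.1] [-1.1  0.4 -0.5] 0.849 28.3
449.7,-292.5,10,80.1 [0.0008 0.0007 0.0012] -0.0
```

```bash
python3 -m jog '0 0 0.001 0;0 0 0.001 0;0 0 0.001 0;0 0 0.001 0' 0.4; python3 d.py; python3 -m jog '0 0 -0.03 0;0 0 -0.07 0;0 0 -0.11 0;0 0 -0.14 0;0 0 -0.14 0;0 0 -0.14 0;0 0 -0.14 0'; python3 - <<'E'
from stack import *
im=get_image("wrist");save(im,"w21")
s=get_state();print(s["tool_pos"],s["grip_width"])
Z=s["tool_pos"][2]-10+50
print(stk("wrist",s["tool_pos"][:2],28,Z))
E
```

```text
t: 28.7
tool_pos: [449.0, -293.3, 10.2]
tcp_rot: [180.0, 0.0, 80.1]
ft_force: [-1.1, 0.9, 5.9]
grip_width: 0.62
[ 449.  -293.3   10.2] [180.    0.   80.1] [-1.1  0.9  5.9] 0.62 28.7
t: 29.4
tool_pos: [447.1, -291.7, 146.9]
tcp_rot: [-179.8, -0.1, 80.1]
ft_force: [-0.5, 0.2, -2.0]
grip_width: 0.616
[ 446.98054534 -291.64304139  146.77804227] 0.6153067862051386
((array([ 449., -291.]), 3123), np.float64(186.6715341975505))
```

View pics/w21.png

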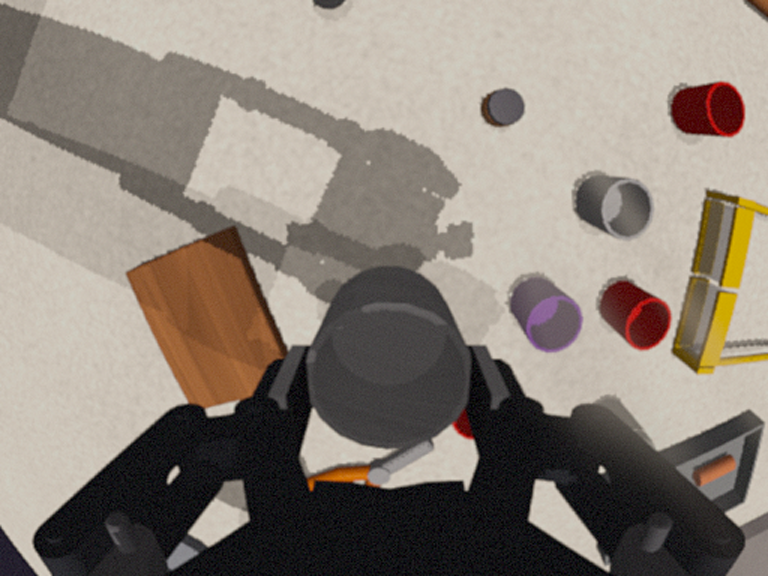

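```bash
python3 d.py 551,129.7,150,80.1
```

```text
[ 447.1 -291.8  146.9] [-1.797e+02 -1.000e-01  8.010e+01] [ 0.1  0.1 -2.2] 0.619 29.5
551,129.7,150,80.1 [ 0.4331  0.0297 -0.0031] -0.0
```

```bash
python3 -m jog '0.433 0.03 -0.003 0;0.433 0.03 -0.003 0;0.433 0.03 -0.003 0;0.433 0.03 -0.003 0;0.433 0.03 -0.003 0;0.433 0.03 -0.003 0;0.433 0.03 -0.003 0;0.433 0.03 -0.003 0;0.433 0.03 -0.003 0;0.433 0.03 -0.003 0;0.433 0.03 -0.003 0;0.433 0.03 -0.003 0'; python3 - <<'E'
from stack import *
im=get_image("wrist");save(im,"w22")
s=get_state();print(s["tool_pos"],s["grip_width"])
print(stk("wrist",s["tool_pos"][:2],28,s["tool_pos"][2]+40),stk("scene",(553,130.5),35,56))
E
python3 d.py 551,129.7,80,80.1
```

```text
t: 30.7
tool_pos: [551.9, 127.4, 151.3]
tcp_rot: [-179.9, 0.1, 80.0]
ft_force: [-0.0, 0.1, -1.7]
grip_width: 0.615
[552.10235704 127.16422104 151.63785771] 0.6158328873940889
((array([554.1, 128. ]), 3129), np.float64(191.49175969774592)) ((array([551.8, 130.1]), 90), np.float64(55.3101073023862))
[552.5 127.  152.2] [-180.    0.   80.] [-0.5  1.3 -2.9] 0.617 30.9
551,129.7,80,80.1 [ 0.0024 -0.002   0.0722] -0.1
```

View pics/w22.png

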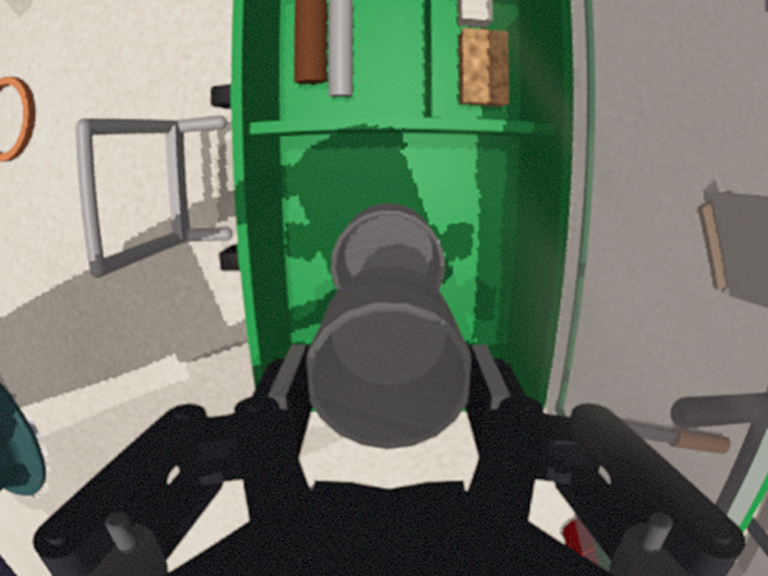

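```bash
python3 -m jog '0.0024 -0.0015 0.03 0;0.0024 -0.0015 0.06 0;0.0024 -0.0015 0.072 0;0.0024 -0.0015 0.072 0;0.0024 -0.0015 0.072 0;0.0024 -0.0015 0.072 0'; python3 - <<'E'
from stack import *
im=get_image("wrist");save(im,"w23")
s=get_state();print(s["tool_pos"],s["grip_width"])
print(stk("wrist",s["tool_pos"][:2],28,s["tool_pos"][2]+40),stk("scene",(553,130.5),35,56))
E
python3 d.py 551,129.7,29,80.1
```

```text
t: 31.45
tool_pos: [553.5, 131.1, 82.6]
tcp_rot: [179.8, -0.1, 80.0]
ft_force: [0.8, -0.3, -0.8]
grip_width: 0.615
[553.48391518 131.18557464  82.60086931] 0.6136470601464461
((array([555.2, 132. ]), 3143), np.float64(122.50593965978442)) ((array([551.8, 129.9]), 61), np.float64(55.50196142038067))
[553.  131.3  82.2] [ 1.799e+02 -1.000e-01  8.010e+01] [-0.8  0.1 -1.8] 0.617 31.6
551,129.7,29,80.1 [-0.0019 -0.0017  0.0532] -0.0
```

View pics/w23.png

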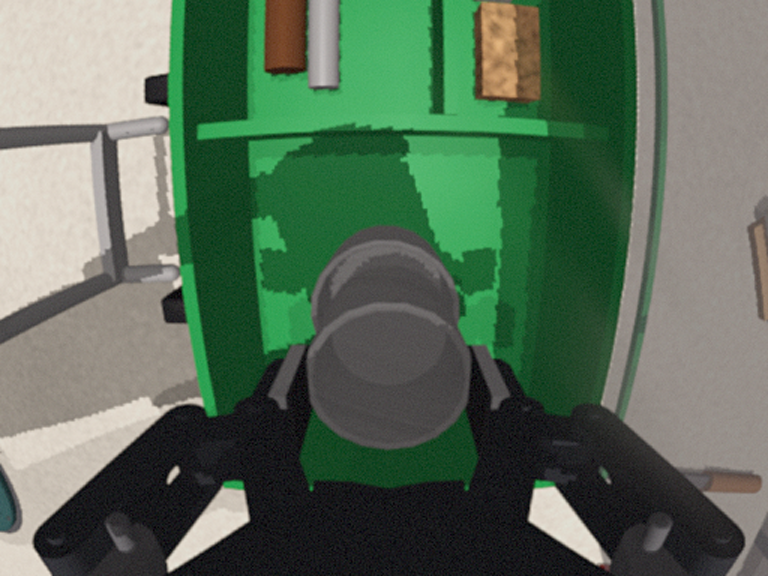

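```bash
python3 -m jog '-0.0015 -0.001 0.012 0;-0.0015 -0.001 0.024 0;-0.0015 -0.001 0.036 0;-0.0015 -0.001 0.045 0;-0.0015 -0.001 0.049 0;-0.0015 -0.001 0.05 0;-0.0015 -0.001 0.05 0;-0.0015 -0.001 0.05 0;-0.0015 -0.001 0.05 0'; python3 d.py 551,129.7,29,80.1
```

```text
t: 32.5
tool_pos: [551.2, 129.8, 31.3]
tcp_rot: [179.9, -0.0, 80.1]
ft_force: [-0.4, 0.8, -1.5]
grip_width: 0.617
[551.2 129.8  31.3] [179.9  -0.   80.1] [-0.4  0.8 -1.5] 0.617 32.5
551,129.7,29,80.1 [-0.0002 -0.0002  0.0023] -0.0
```

```bash
python3 -m jog '0 0 0.001 0;0 0 0.0025 0;0 0 0.0025 0;0 0 0.0025 0'; python3 -m jog '0 0 0 0;0 0 0 0;0 0 0 0;0 0 0 0' 0.75; python3 d.py;python3 -m jog '0 0 -0.03 0;0 0 -0.07 0;0 0 -0.12 0;0 0 -0.16 0;0 0 -0.19 0;0 0 -0.19 0;0 0 -0.19 0;0 0 -0.19 0'; python3 - <<'E'
from stack import *
im=get_image("wrist");save(im,"w24")
print(stk("wrist",(553,130),35,56),stk("wrist",(553,130),28,66))
run(["42"],("scene",))
E
python3 d.py 609.5,-276.5,250,80.1
```

```text
t: 32.9
tool_pos: [551.1, 129.8, 29.2]
tcp_rot: [179.9, -0.0, 80.1]
ft_force: [-2.5, 0.1, 5.5]
grip_width: 0.619
t: 33.3
tool_pos: [550.5, 129.8, 27.9]
tcp_rot: [-180.0, 0.0, 80.1]
ft_force: [-0.1, 0.3, 0.5]
grip_width: 0.747
[550.5 129.8  27.9] [-180.     0.    80.1] [-0.1  0.3  0.5] 0.747 33.3
t: 34.1
tool_pos: [549.5, 129.5, 216.3]
tcp_rot: [-179.8, 0.1, 80.1]
ft_force: [-0.0, 0.7, 0.3]
grip_width: 0.748
((array([553.4, 131.9]), 751), np.float64(56.20101305645403)) ((array([552.5, 130.3]), 487), np.float64(66.13062273344383))
scene 42 152 (array([ 609.3, -276.6]), 93)
[549.6 129.5 216.3] [-1.798e+02  1.000e-01  8.010e+01] [ 0.  -0.3 -1.4] 0.75 34.3
609.5,-276.5,250,80.1 [-0.3896  0.129  -0.0337] -0.0
```

View pics/w24.png

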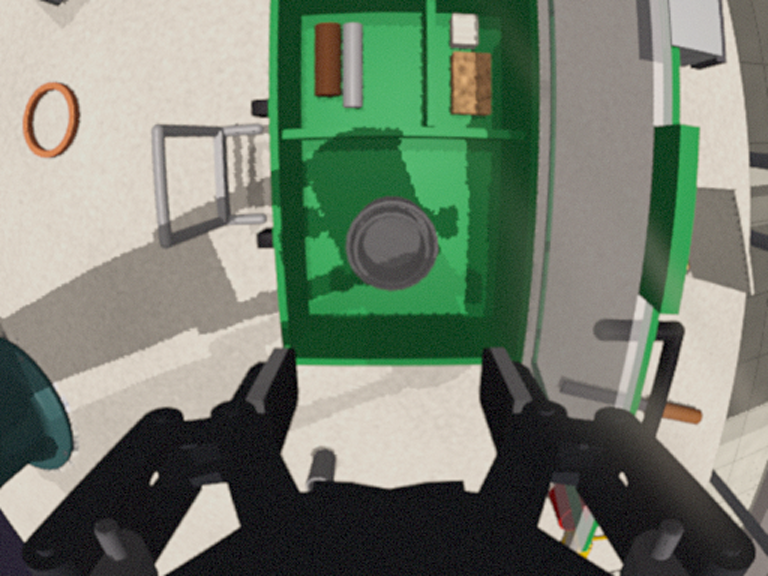

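```bash
python3 -m jog '-0.04 -0.01 -0.02 0;-0.08 -0.02 -0.035 0;-0.12 -0.02 -0.035 0;-0.16 -0.02 -0.035 0;-0.2 0.02 -0.035 0;-0.39 0.128 -0.035 0;-0.39 0.128 -0.035 0;-0.39 0.128 -0.035 0;-0.39 0.128 -0.035 0;-0.39 0.128 -0.035 0;-0.39 0.128 -0.035 0;-0.39 0.128 -0.035 0' 0.72; python3 - <<'E'
from cups import *
run(["42"],("wrist",))
im=get_image("wrist");save(im,"w25")
E
python3 d.py 608.7,-277,60,80.1
```

```text
t: 35.5
tool_pos: [608.9, -276.5, 251.7]
tcp_rot: [-179.9, -0.1, 80.0]
ft_force: [-0.1, -0.3, -0.2]
grip_width: 0.718
wrist 42 19593 (array([ 610.1, -276.4]), 254)
[ 609.  -275.3  252.5] [-1.799e+02 -1.000e-01  8.010e+01] [ 1.1 -0.5  0.6] 0.721 35.6
608.7,-277,60,80.1 [-0.0017  0.      0.1925] 0.0
```

View pics/w25.png

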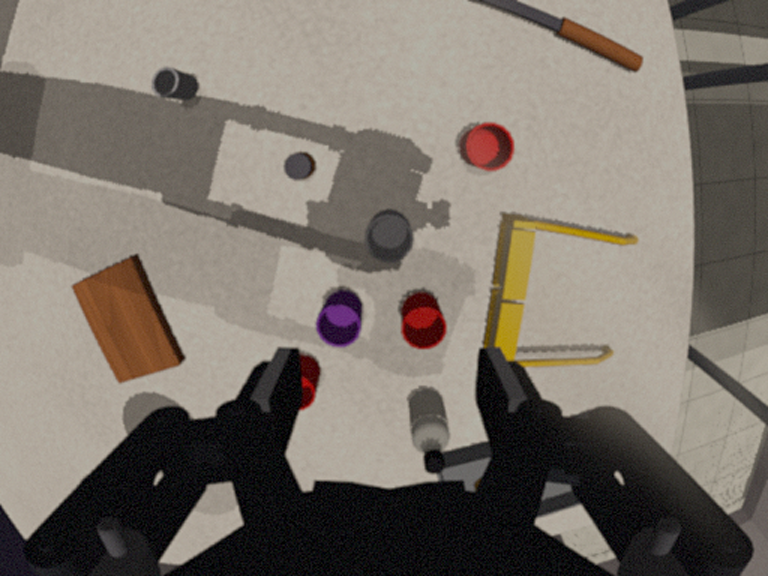

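```bash
python3 -m jog '-0.0015 0 0.05 0;-0.0015 0 0.1 0;-0.0015 0 0.15 0;-0.0015 0 0.19 0;-0.0015 0 0.22 0;-0.0015 0 0.238 0;-0.0015 0 0.238 0;-0.0015 0 0.238 0;-0.0015 0 0.238 0;-0.0015 0 0.238 0' 0.68; python3 d.py 609,-277,13,80.1
```

```text
t: 36.6
tool_pos: [611.1, -278.8, 17.8]
tcp_rot: [179.8, 0.1, 80.1]
ft_force: [-1.0, -0.4, 0.4]
grip_width: 0.683
[ 611.1 -278.8   17.8] [1.798e+02 1.000e-01 8.010e+01] [-1.  -0.4  0.4] 0.683 36.6
609,-277,13,80.1 [ 0.0014 -0.0023  0.0048] -0.0
```

```bash
python3 -m jog '0.0005 -0.0005 0.002 0;0.0005 -0.0005 0.002 0;0.0005 -0.0005 0.002 0'; python3 -m jog '0 0 0 0;0 0 0 0;0 0 0 0;0 0 0 0' 0.2; python3 d.py; python3 -m jog '0 0 -0.03 0;0 0 -0.07 0;0 0 -0.11 0;0 0 -0.14 0;0 0 -0.14 0;0 0 -0.14 0;0 0 -0.14 0'; python3 - <<'E'
from stack import *
im=get_image("wrist");save(im,"w26")
s=get_state();print(s["tool_pos"],s["grip_width"])
Z=s["tool_pos"][2]-12+50
print(stk("wrist",s["tool_pos"][:2],21,Z))
E
```

```text
t: 36.9
tool_pos: [608.8, -277.5, 13.4]
tcp_rot: [180.0, 0.0, 80.1]
ft_force: [-0.2, -1.1, -0.5]
grip_width: 0.677
t: 37.3
tool_pos: [609.1, -277.6, 13.5]
tcp_rot: [180.0, 0.0, 80.1]
ft_force: [-0.3, -0.1, 2.9]
grip_width: 0.452
[ 609.1 -277.6   13.5] [180.    0.   80.1] [-0.3 -0.1  2.9] 0.452 37.3
t: 38.0
tool_pos: [607.2, -276.6, 150.5]
tcp_rot: [-179.8, -0.1, 80.1]
ft_force: [0.4, 0.0, -0.2]
grip_width: 0.454
[ 607.04713305 -276.49823568  150.15500964] 0.4527418409954362
((array([ 609.2, -275.1]), 2179), np.float64(186.84535808942763))
```

View pics/w26.png

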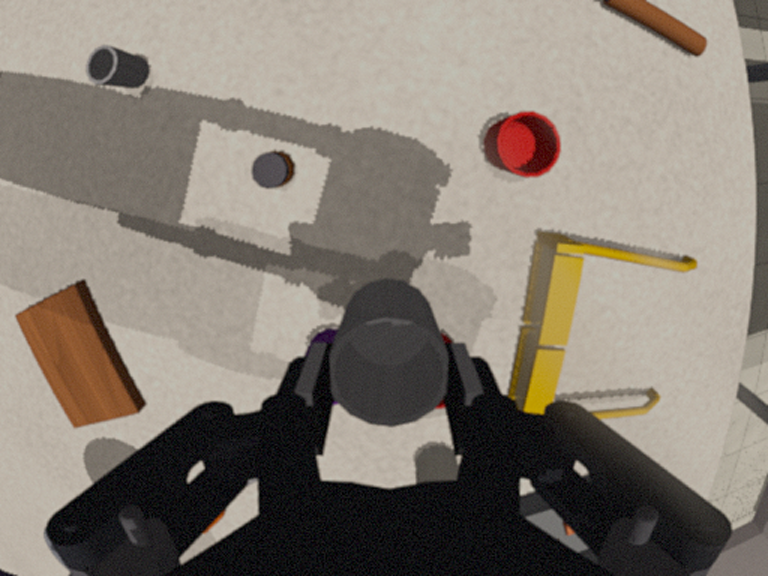

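```bash
python3 d.py 515,-60,160,80.1 550.4,129,160,80.1
```

```text
[ 607.1 -276.6  150.2] [-1.797e+02 -1.000e-01  8.010e+01] [-0.7 -0.  -1.3] 0.456 38.1
515,-60,160,80.1 [ 0.1974 -0.1281 -0.0098] -0.0
550.4,129,160,80.1 [ 0.3897 -0.1258 -0.0098] -0.0
```

```bash
python3 -m jog '0.197 -0.128 -0.01 0;0.197 -0.128 -0.01 0;0.197 -0.128 -0.01 0;0.197 -0.128 -0.01 0;0.197 -0.128 -0.01 0;0.24 -0.127 -0.01 0;0.28 -0.127 -0.01 0;0.32 -0.126 -0.01 0;0.36 -0.126 -0.01 0;0.39 -0.126 -0.01 0;0.39 -0.126 -0.01 0;0.39 -0.126 -0.01 0'; python3 -m jog '0 0 0 0;0 0 0 0;0 0 0.03 0;0 0 0.06 0;0 0 0.065 0;0 0 0.065 0;0 0 0.065 0'; python3 -m jog '0 0 0 0;0 0 0 0'; python3 - <<'E'
from stack import *
im=get_image("wrist");save(im,"w27")
s=get_state();print(s["tool_pos"],s["grip_width"])
print(stk("wrist",s["tool_pos"][:2],21,s["tool_pos"][2]+36.6))
E
python3 d.py 550.4,129,50,80.1
```

```text
t: 39.3
tool_pos: [550.9, 128.7, 161.6]
tcp_rot: [-179.9, 0.1, 80.2]
ft_force: [0.1, -0.3, -0.4]
grip_width: 0.456
t: 40.0
tool_pos: [553.0, 128.2, 99.5]
tcp_rot: [179.9, -0.0, 80.0]
ft_force: [0.5, -0.2, -0.9]
grip_width: 0.451
t: 40.2
tool_pos: [553.2, 128.7, 99.9]
tcp_rot: [179.8, -0.1, 80.1]
ft_force: [0.3, -0.4, 0.1]
grip_width: 0.452
[552.92869265 128.67486842  99.59653835] 0.45477392934195177
((array([554.8, 130.1]), 2332), np.float64(136.10980959936143))
[552.7 128.7  99.3] [179.9  -0.   80.1] [ 0.   1.1 -0.1] 0.452 40.3
550.4,129,50,80.1 [-0.0001 -0.0023  0.0493] -0.0
```

View pics/w27.png

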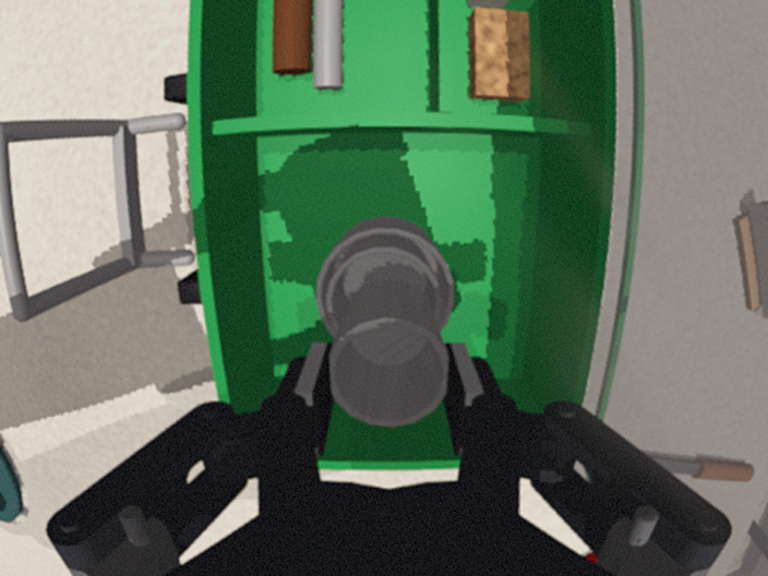

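```bash
python3 -m jog '0 -0.0015 0.012 0;0 -0.0015 0.024 0;0 -0.0015 0.036 0;0 -0.0015 0.046 0;0 -0.0015 0.053 0;0 -0.0015 0.055 0;0 -0.0015 0.055 0;0 -0.0015 0.055 0;0 -0.0015 0.055 0'; python3 d.py 550.4,129,41,80.1
```

```text
t: 41.2
tool_pos: [551.1, 128.9, 43.8]
tcp_rot: [179.9, -0.0, 80.1]
ft_force: [0.1, -0.4, -1.4]
grip_width: 0.453
[551.1 128.9  43.8] [179.9  -0.   80.1] [ 0.1 -0.4 -1.4] 0.453 41.2
550.4,129,41,80.1 [-0.     -0.0007  0.0028] -0.0
```

```bash
python3 -m jog '0 -0.0005 0.001 0;0 -0.0005 0.002 0;0 -0.0005 0.002 0;0 -0.0005 0.002 0'; python3 -m jog '0 0 0 0;0 0 0 0;0 0 0 0;0 0 0 0' 0.58; python3 d.py;python3 -m jog '0 0 -0.03 0;0 0 -0.07 0;0 0 -0.12 0;0 0 -0.16 0;0 0 -0.18 0;0 0 -0.18 0;0 0 -0.18 0;0 0 -0.18 0'; python3 - <<'E'
from stack import *
im=get_image("wrist");save(im,"w28")
print(stk("wrist",(553,130),35,56),stk("wrist",(553,130),28,66),stk("wrist",(553,130),21,76))
run(["29"],("scene",),{"29":((440,-98),14.5)})
E
python3 d.py 440,-98,250,80.1
```

```text
t: 41.6
tool_pos: [550.2, 128.9, 41.4]
tcp_rot: [180.0, -0.0, 80.1]
ft_force: [0.3, -1.2, 0.0]
grip_width: 0.453
t: 42.0
tool_pos: [549.9, 128.9, 41.1]
tcp_rot: [-180.0, -0.0, 80.1]
ft_force: [-0.1, 1.3, 1.0]
grip_width: 0.578
[549.9 128.9  41.1] [-180.    -0.    80.1] [-0.1  1.3  1. ] 0.578 42.0
t: 42.8
tool_pos: [548.6, 128.6, 218.9]
tcp_rot: [-179.8, 0.1, 80.1]
ft_force: [-0.3, -0.2, -0.4]
grip_width: 0.58
((array([553.2, 131.2]), 754), np.float64(56.26704499849683)) ((array([552.9, 131.6]), 584), np.float64(66.24394741002831)) ((array([551.4, 129.9]), 366), np.float64(76.26523641600346))
scene 29 78 (array([439.8, -98.4]), 46)
[549.2 128.7 219.7] [-179.9    0.    80.1] [-1.1 -0.5  0.8] 0.583 43.0
440,-98,250,80.1 [-0.2422 -0.0685 -0.0303] -0.0
```

View pics/w28.png

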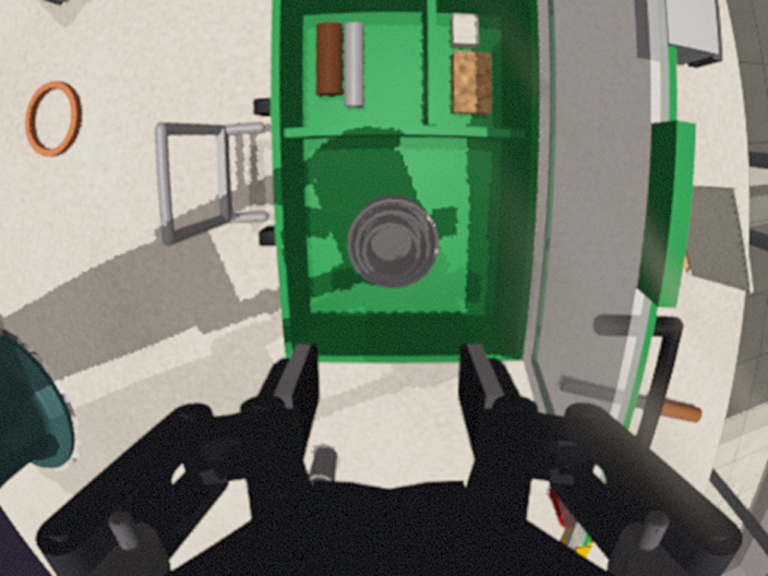

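Three nested (rims 56/66/76). Now cup29.

```bash
python3 -m jog '-0.242 -0.0685 -0.02 0;-0.242 -0.0685 -0.02 0;-0.242 -0.0685 -0.02 0;-0.242 -0.0685 -0.02 0;-0.242 -0.0685 -0.02 0;-0.242 -0.0685 -0.02 0;-0.242 -0.0685 -0.02 0;-0.242 -0.0685 -0.02 0' 0.55; python3 - <<'E'
from cups import *
run(["29"],("wrist",),{"29":((440,-98),14.5)})
im=get_image("wrist");save(im,"w29")
E
python3 d.py 439.5,-98.5,16,80.1
```

```text
t: 43.85
tool_pos: [441.0, -97.1, 240.9]
tcp_rot: [-180.0, -0.0, 80.1]
ft_force: [0.4, 0.0, -0.2]
grip_width: 0.545
wrist 29 16816 (array([439.9, -97.7]), 174)
[441.2 -96.5 240.8] [-180.    -0.    80.2] [-0.3  0.8 -0. ] 0.548 44.0
439.5,-98.5,16,80.1 [-0.0023 -0.0013  0.2248] 0.1
```

View pics/w29.png

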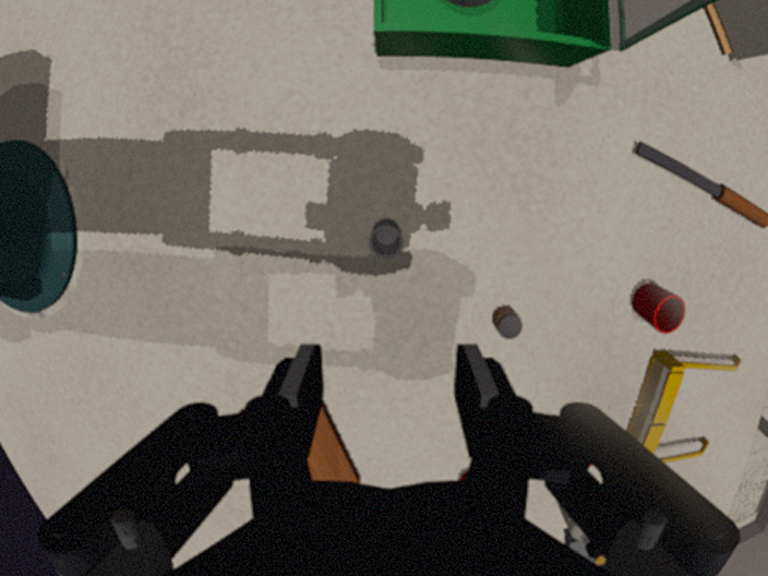

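```bash
python3 -m jog '-0.0015 -0.001 0.05 0;-0.0015 -0.001 0.1 0;-0.0015 -0.001 0.15 0;-0.0015 -0.001 0.19 0;-0.0015 -0.001 0.215 0;-0.0015 -0.001 0.225 0;-0.0015 -0.001 0.225 0;-0.0015 -0.001 0.225 0;-0.0015 -0.001 0.225 0;-0.0015 -0.001 0.225 0;-0.0015 -0.001 0.225 0' 0.55; python3 d.py 439.5,-98.5,15,80.1
```

```text
t: 45.05
tool_pos: [440.6, -99.3, 17.4]
tcp_rot: [179.9, 0.0, 80.1]
ft_force: [0.3, 0.6, 0.2]
grip_width: 0.548
[440.6 -99.3  17.4] [179.9   0.   80.1] [0.3 0.6 0.2] 0.548 45.0
439.5,-98.5,15,80.1 [ 0.0006 -0.0012  0.0024] -0.0
```

```bash
python3 -m jog '0 0 0.001 0;0 0 0.001 0;0 0 0.001 0'; python3 -m jog '0 0 0 0;0 0 0 0;0 0 0 0;0 0 0 0' 0.05; python3 d.py; python3 -m jog '0 0 -0.03 0;0 0 -0.07 0;0 0 -0.11 0;0 0 -0.14 0;0 0 -0.14 0;0 0 -0.14 0;0 0 -0.14 0;0 0 -0.14 0'; python3 - <<'E'
from stack import *
im=get_image("wrist");save(im,"w30")
s=get_state();print(s["tool_pos"],s["grip_width"])
Z=s["tool_pos"][2]-15+50
print(stk("wrist",s["tool_pos"][:2],14.5,Z))
E
python3 d.py 550,129,170,80.1
```

```text
t: 45.35
tool_pos: [439.4, -99.1, 15.2]
tcp_rot: [-180.0, 0.0, 80.1]
ft_force: [0.7, -0.9, 0.2]
grip_width: 0.551
t: 45.75
tool_pos: [439.4, -99.0, 15.5]
tcp_rot: [-180.0, 0.0, 80.1]
ft_force: [-2.3, 0.4, 5.6]
grip_width: 0.311
[439.4 -99.   15.5] [-180.     0.    80.1] [-2.3  0.4  5.6] 0.311 45.8
t: 46.55
tool_pos: [438.0, -98.6, 153.0]
tcp_rot: [-179.8, -0.0, 80.1]
ft_force: [0.3, -0.8, 0.3]
grip_width: 0.305
[438.14230167 -98.64086879 153.20440305] 0.30902632264501806
((array([440.4, -96.5]), 1639), np.float64(188.00558142158314))
[438.4 -98.7 153.5] [-179.8   -0.    80.1] [-0.1  0.4 -0.9] 0.307 46.6
550,129,170,80.1 [ 0.2436  0.0707 -0.0165] -0.0
```

View pics/w30.png

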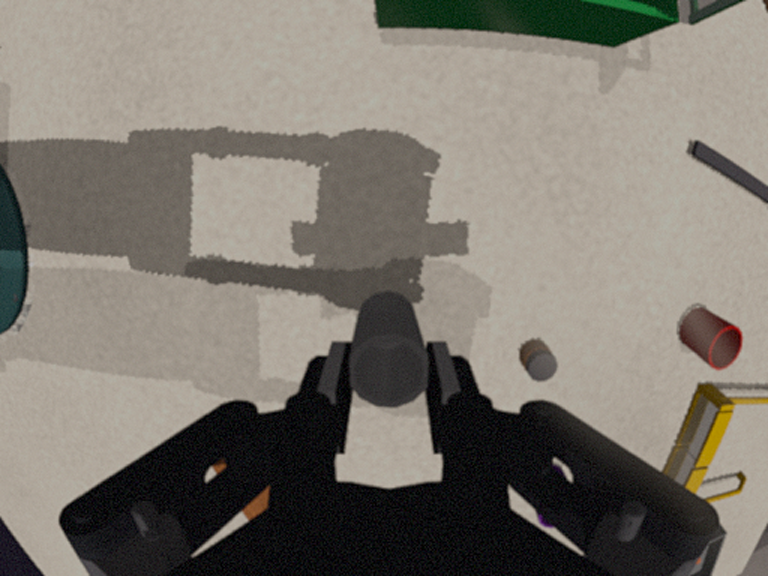

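```bash
python3 -m jog '0.243 0.07 -0.01 0;0.243 0.07 -0.01 0;0.243 0.07 -0.01 0;0.243 0.07 -0.01 0;0.243 0.07 -0.01 0;0.243 0.07 -0.01 0;0.243 0.07 -0.01 0;0.243 0.07 -0.01 0;0.243 0.07 -0.01 0'; python3 -m jog '0 0 0.03 0;0 0 0.05 0;0 0 0.05 0;0 0 0.05 0;0 0 0.05 0'; python3 - <<'E'
from stack import *
im=get_image("wrist");save(im,"w31")
s=get_state();print(s["tool_pos"],s["grip_width"])
print(stk("wrist",s["tool_pos"][:2],14.5,s["tool_pos"][2]+34.8), stk("scene",(552,130),21,76))
E
python3 d.py 549.3,128.2,53,80.1
```

```text
t: 47.55
tool_pos: [549.5, 126.8, 164.6]
tcp_rot: [-179.9, 0.0, 80.0]
ft_force: [0.4, -0.0, -0.8]
grip_width: 0.304
t: 48.05
tool_pos: [551.4, 127.8, 116.8]
tcp_rot: [179.9, -0.0, 80.0]
ft_force: [-0.2, 0.3, -0.6]
grip_width: 0.309
[551.58776419 128.03988718 116.92334749] 0.30673244871885946
((array([553.8, 130.2]), 1660), np.float64(151.64567992413663)) ((array([550.9, 128.8]), 59), np.float64(75.26560996436649))
[551.5 128.3 116.7] [ 1.799e+02 -1.000e-01  8.000e+01] [ 0.3 -0.6  0.1] 0.302 48.2
549.3,128.2,53,80.1 [-0.0004 -0.0021  0.0637] -0.1
```

View pics/w31.png

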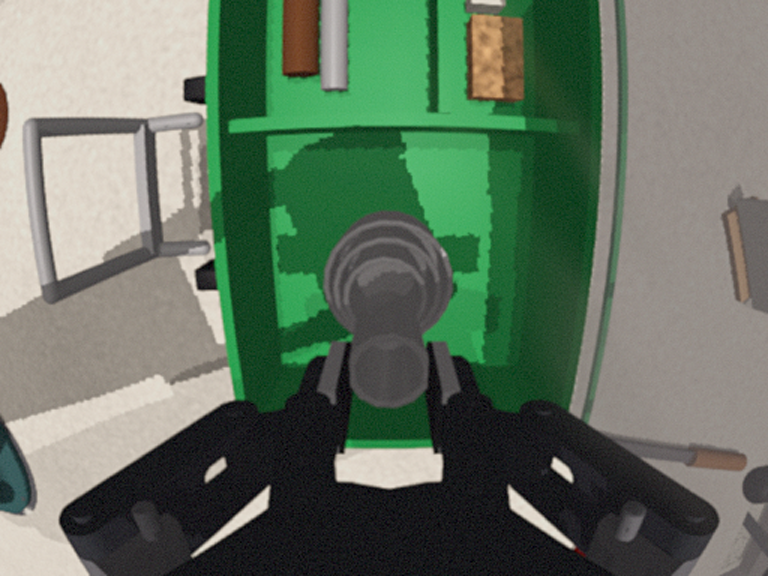

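```bash
python3 -m jog '0 -0.001 0.015 0;0 -0.0013 0.03 0;0 -0.0013 0.04 0;0 -0.0013 0.05 0;0 -0.0013 0.057 0;0 -0.0013 0.06 0;0 -0.0013 0.06 0;0 -0.0013 0.06 0;0 -0.0013 0.06 0'; python3 d.py 549.3,128.2,52.5,80.1
```

```text
t: 49.1
tool_pos: [549.7, 128.6, 55.8]
tcp_rot: [179.9, -0.0, 80.1]
ft_force: [0.2, -0.4, -0.6]
grip_width: 0.311
[549.7 128.6  55.8] [179.9  -0.   80.1] [ 0.2 -0.4 -0.6] 0.311 49.1
549.3,128.2,52.5,80.1 [-0.0005 -0.0003  0.0033] -0.0
```

```bash
python3 -m jog '0 0 0.001 0;0 0 0.002 0;0 0 0.0028 0;0 0 0.0028 0;0 0 0.0028 0'; python3 -m jog '0 0 0 0;0 0 0 0;0 0 0 0;0 0 0 0' 0.43; python3 d.py;python3 -m jog '0 0 -0.03 0;0 0 -0.07 0;0 0 -0.12 0;0 0 -0.16 0;0 0 -0.17 0;0 0 -0.17 0;0 0 -0.17 0;0 0 -0.17 0'; python3 - <<'E'
from stack import *
im=get_image("wrist");save(im,"w32")
print(stk("wrist",(553,130),35,56),stk("wrist",(553,130),28,66),stk("wrist",(553,130),21,76),stk("wrist",(552,130),14.5,86))
im=get_image("scene");save(im,"s32")
E
python3 d.py
```

```text
t: 49.6
tool_pos: [549.2, 128.5, 52.6]
tcp_rot: [180.0, -0.0, 80.1]
ft_force: [-0.2, 1.1, 0.7]
grip_width: 0.306
t: 50.0
tool_pos: [549.0, 128.5, 52.3]
tcp_rot: [-180.0, 0.0, 80.1]
ft_force: [0.4, 0.0, 0.3]
grip_width: 0.427
[549.  128.5  52.3] [-180.     0.    80.1] [0.4 0.  0.3] 0.427 50.0
t: 50.8
tool_pos: [547.4, 128.2, 219.5]
tcp_rot: [-179.7, 0.1, 80.1]
ft_force: [-0.5, -0.2, 0.0]
grip_width: 0.429
((array([552.9, 130.2]), 771), np.float64(56.27678098842324)) ((array([552.5, 130.3]), 603), np.float64(66.24980116803931)) ((array([552.1, 130.4]), 446), np.float64(76.32046945298987)) ((array([549.8, 129.9]), 247), np.float64(86.18269899738686))
[548.6 128.4 221.4] [-179.9    0.    80.1] [ 0.2 -0.  -0.1] 0.43 51.1
```

View pics/w32.png

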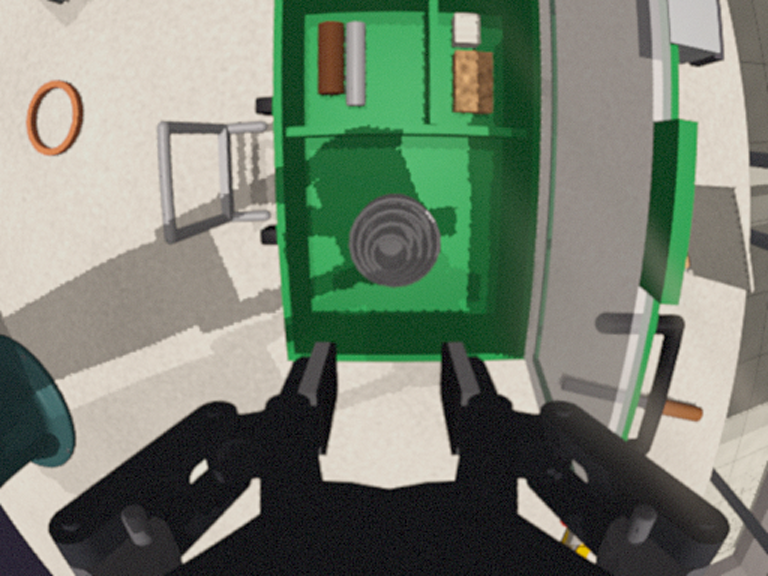

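View pics/s32.png

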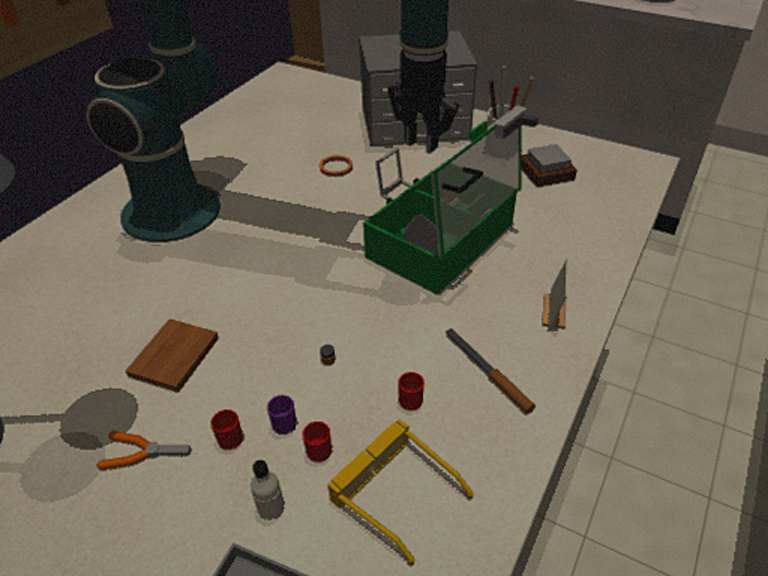

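```bash
python3 d.py 653,87,315,80.1; python3 -m jog '0 0 -0.05 0;0 0 -0.095 0;0 0 -0.095 0;-0.022 0.11 -0.095 0;-0.022 0.11 -0.095 0;-0.022 0.11 -0.095 0;-0.022 0.11 -0.095 0;-0.022 0.11 -0.095 0;-0.022 0.11 -0.095 0;-0.022 0.11 -0.095 0' 0.25; python3 d.py 653,87,194.8,80.1; python3 - <<'E'
from h import *
im=get_image("wrist");save(im,"w33")
im=get_image("scene");a=im["image"][:,:,::-1][20:200,210:390];cv2.imwrite("pics/s33.png",cv2.resize(a,None,fx=4,fy=3.3,interpolation=cv2.INTER_CUBIC))
E
```

```text
[548.6 128.4 221.4] [-179.9    0.    80.1] [ 0.2 -0.  -0.1] 0.43 51.1
653,87,315,80.1 [-0.0228  0.1099 -0.0936] -0.0
t: 52.1
tool_pos: [652.7, 88.6, 318.0]
tcp_rot: [180.0, -0.0, 80.1]
ft_force: [-0.1, 0.5, -0.0]
grip_width: 0.255
[652.7  88.6 318. ] [180.   -0.   80.1] [-0.1  0.5 -0. ] 0.255 52.1
653,87,194.8,80.1 [-0.0015  0.0006  0.1232] 0.0
```

View pics/w33.png

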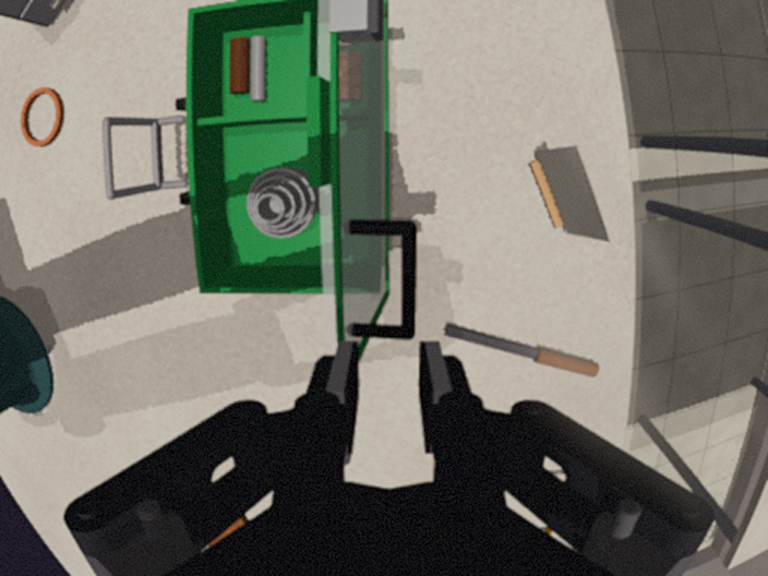

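View pics/s33.png

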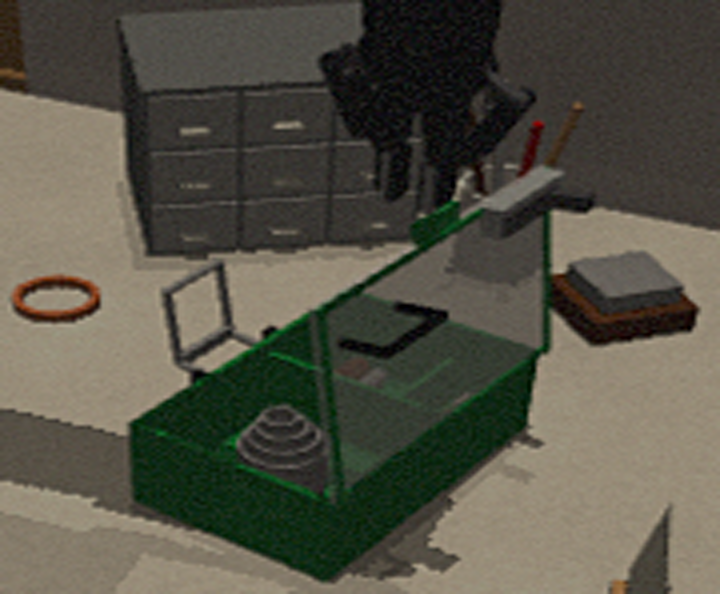

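```bash
python3 - <<'E'
from h import *
im=get_image("wrist");C=fcloud(im)
q=C[152:222,270:277].reshape(-1,3);q=q[(q[:,2]>200)&(q[:,2]<260)];print(len(q),np.median(q,0),q[:,1].min(),q[:,1].max(), np.median(q[abs(q[:,1]-90)<15],0))
E
```

```text
488 [666.65279889  85.32872009 239.26473773] 51.79546207756431 115.56811786045088 [667.36451578  90.3543093  239.24105937]
```

```bash
python3 d.py 664.5,84.5,260,80.1; python3 d.py 664.5,84.5,195,80.1
```

```text
[653.1  88.3 318. ] [180.   -0.   80.1] [ 0.6  0.2 -0.7] 0.247 52.2
664.5,84.5,260,80.1 [-0.0018  0.0119  0.058 ] 0.0
[653.1  88.3 318. ] [180.   -0.   80.1] [ 0.6  0.2 -0.7] 0.247 52.2
664.5,84.5,195,80.1 [-0.0018  0.0119  0.123 ] 0.0
```

```bash
python3 -m jog '-0.002 0.012 0 0;-0.002 0.012 0.03 0;-0.002 0.012 0.06 0;-0.002 0.012 0.06 0;-0.002 0.012 0.06 0;-0.002 0.012 0.06 0' 0.3; python3 - <<'E'
from h import *
s=get_state();print(s["tool_pos"],s["ft_force"])
im=get_image("wrist");save(im,"w34");C=fcloud(im)
a=im["image"][:,:,::-1][130:330,180:340];a=np.clip(a.astype(float)*2.0,0,255).astype(np.uint8);cv2.imwrite("pics/w34c.png",cv2.resize(a,None,fx=4,fy=3,interpolation=cv2.INTER_CUBIC))
im=get_image("scene");a=im["image"][:,:,::-1][20:200,210:390];a=np.clip(a.astype(float)*2.0,0,255).astype(np.uint8);cv2.imwrite("pics/s34.png",cv2.resize(a,None,fx=4,fy=3.3,interpolation=cv2.INTER_CUBIC))
E
```

```text
t: 52.85
tool_pos: [666.4, 83.8, 259.5]
tcp_rot: [179.8, -0.0, 80.1]
ft_force: [0.2, -0.3, -0.3]
grip_width: 0.302
[666.41767226  83.82022848 259.50346482] [ 0.15687473 -0.2840886  -0.33968853]
```

View pics/w34c.png

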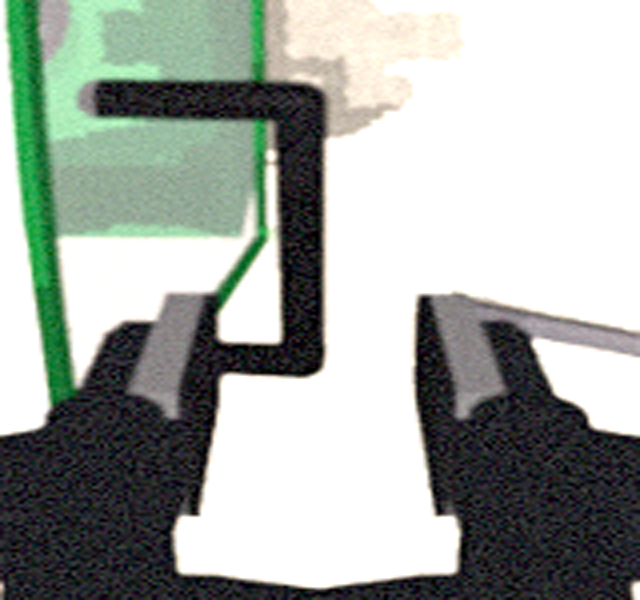

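View pics/s34.png

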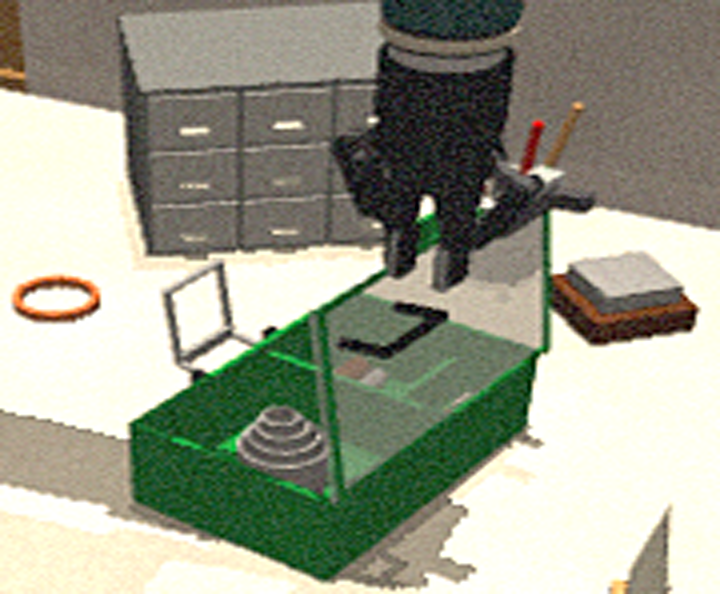

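```bash
python3 -m jog '0 0 0 0;0 0 0 0'; python3 - <<'E'
from h import *
im=get_image("wrist");C=fcloud(im);s=get_state();print(s["tool_pos"])
q=C[160:248,240:270].reshape(-1,3);q=q[(q[:,2]>225)&(q[:,2]<250)];q=q[(abs(q[:,0]-664)<14)];print(len(q),np.median(q,0),q[:,1].min(),q[:,1].max())
p=s["tool_pos"];
b=np.median(q[abs(q[:,1]-84)<20],0);print(b)
print(fw2px(im,p+[0,0,52]),fw2px(im,b))
E
```

```text
t: 53.15
tool_pos: [665.6, 83.9, 258.5]
tcp_rot: [179.9, -0.0, 80.1]
ft_force: [0.2, -0.6, -0.1]
grip_width: 0.296
[665.41566844  83.84571091 258.19691778]
1291 [665.7059641   91.30217121 238.92667351] 54.838916621568 119.45725257890672
[665.49171413  84.9324633  239.03536656]
[254.88116528 267.3286879 ] [255.82052155 209.13152618]
```

```bash
python3 -m jog '0.002 -0.003 0 0;0.002 -0.003 0.02 0;0.002 -0.003 0.045 0;0.002 -0.003 0.063 0;0.002 -0.003 0.063 0;0.002 -0.003 0.063 0;0.002 -0.003 0.063 0'; python3 - <<'E'
from h import *
s=get_state();print(s["tool_pos"],s["ft_force"])
im=get_image("wrist")
a=im["image"][:,:,::-1][130:330,180:340];a=np.clip(a.astype(float)*2.0,0,255).astype(np.uint8);cv2.imwrite("pics/w35c.png",cv2.resize(a,None,fx=4,fy=3,interpolation=cv2.INTER_CUBIC))
E
```

```text
t: 53.9
tool_pos: [662.8, 86.4, 194.8]
tcp_rot: [180.0, -0.0, 80.1]
ft_force: [0.0, -0.2, 1.1]
grip_width: 0.305
[662.75614947  86.38238045 194.75310569] [ 0.03210509 -0.24074211  1.05790065]
```

View pics/w35c.png

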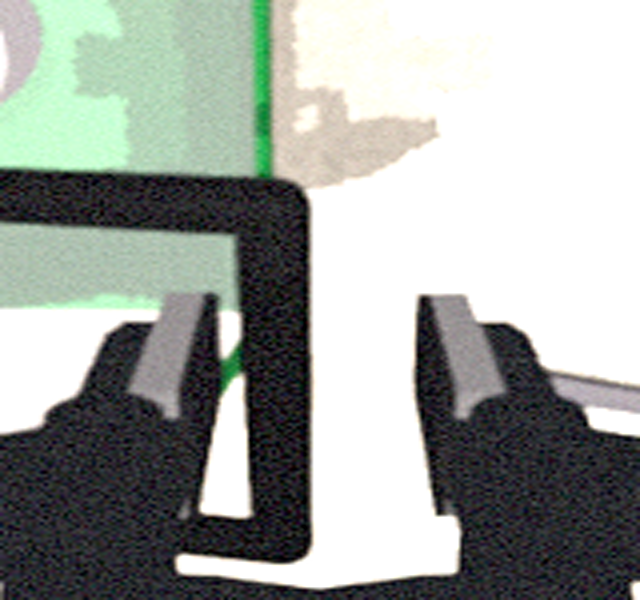

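```bash
python3 -m jog '0 -0.004 0 0;0 -0.004 0 0;0 -0.004 0 0;0 -0.004 0 0;0 -0.004 0 0;0 -0.004 0 0' 0; python3 d.py
```

```text
t: 54.55
tool_pos: [658.1, 87.1, 194.0]
tcp_rot: [-179.9, 0.0, 80.1]
ft_force: [-2.3, 1.3, 0.2]
grip_width: 0.077
[658.1  87.1 194. ] [-179.9    0.    80.1] [-2.3  1.3  0.2] 0.077 54.5
```

```bash
python3 -m jog '0 -0.0135 -0.0006 0;0 -0.0262 0 0;0 -0.0388 0.0016 0;0 -0.0512 0.0044 0;0 -0.0633 0.0082 0;0 -0.075 0.013 0;0 -0.0863 0.0189 0;0 -0.097 0.0257 0;0 -0.1071 0.0335 0;0 -0.1071 0.0335 0;0 -0.1071 0.0335 0;0 -0.1071 0.0335 0'; python3 d.py
```

```text
t: 55.75
tool_pos: [551.5, 105.4, 160.1]
tcp_rot: [-179.8, 0.1, 80.1]
ft_force: [-4.6, -1.8, 2.5]
grip_width: 0.076
[551.5 105.4 160.1] [-1.798e+02  1.000e-01  8.010e+01] [-4.6 -1.8  2.5] 0.076 55.8
```

```bash
python3 -m jog '0 -0.0094 0.0085 0;0 -0.0179 0.0179 0;0 -0.0257 0.028 0;0 -0.0325 0.0387 0;0 -0.0384 0.05 0;0 -0.041 0.056 0;0 -0.0432 0.0617 0;0 -0.0452 0.067 0;0 -0.0462 0.071 0;0 -0.0462 0.073 0;0 -0.0462 0.0735 0;0 -0.0462 0.0735 0'; python3 d.py;  python3 - <<'E'
from h import *
im=get_image("scene");a=im["image"][:,:,::-1][60:200,210:370];cv2.imwrite("pics/s36.png",cv2.resize(a,None,fx=4.5,fy=4.2,interpolation=cv2.INTER_CUBIC))
E
```

```text
t: 56.95
tool_pos: [506.8, 113.2, 86.8]
tcp_rot: [-179.9, 0.0, 80.1]
ft_force: [-0.4, -3.9, -1.2]
grip_width: 0.077
[506.8 113.2  86.8] [-179.9    0.    80.1] [-0.4 -3.9 -1.2] 0.077 57.0
```

View pics/s36.png

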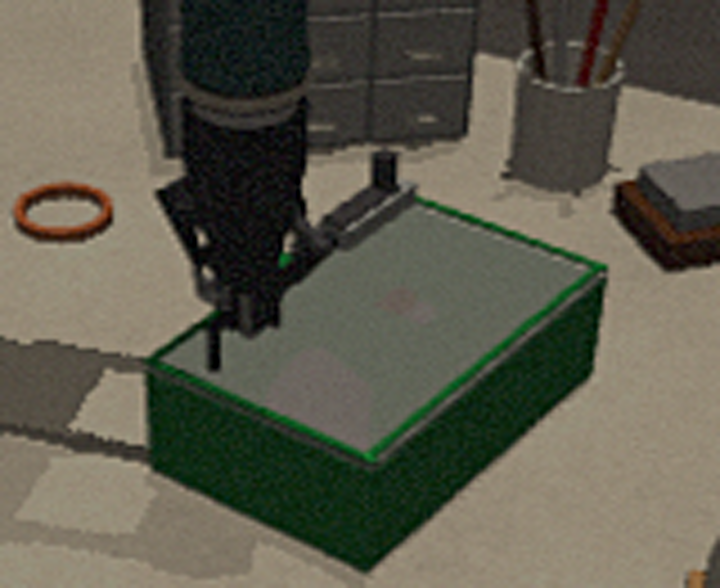

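```bash
python3 -m jog '0 0 0.001 0;0 0 0.002 0;0 0 0.003 0;0 0 0.003 0'; python3 -m jog '0 0 0.001 0;0 0 0.002 0;0 0 0.002 0;0 0 0.002 0'
```

```text
t: 57.4
tool_pos: [506.8, 113.2, 86.5]
tcp_rot: [-179.9, 0.1, 80.1]
ft_force: [-9.1, -6.3, 16.3]
grip_width: 0.077
t: 57.8
tool_pos: [506.9, 113.2, 86.3]
tcp_rot: [-179.9, 0.1, 80.1]
ft_force: [-14.8, -6.9, 26.7]
grip_width: 0.079
```

```bash
python3 -m jog '0 0 -0.003 0;0 0 -0.003 0;0 0 -0.003 0;0 0 -0.05 0;0 0 -0.1 0;0 0 -0.13 0;0 0 -0.13 0;0 0 -0.13 0' 0.35; python3 d.py 433,210.5,215,80.1
```

```text
t: 58.6
tool_pos: [508.0, 113.9, 212.6]
tcp_rot: [179.9, -0.1, 80.1]
ft_force: [0.4, -0.3, -1.3]
grip_width: 0.349
[508.  113.9 212.6] [ 1.799e+02 -1.000e-01  8.010e+01] [ 0.4 -0.3 -1.3] 0.349 58.6
433,210.5,215,80.1 [ 0.0823 -0.0906 -0.0024] -0.0
```

```bash
python3 -m jog '0.082 -0.09 -0.002 0;0.082 -0.09 -0.002 0;0.082 -0.09 -0.002 0;0.082 -0.09 -0.002 0;0.082 -0.09 -0.002 0;0.082 -0.09 -0.002 0;0.082 -0.09 -0.002 0'; python3 - <<'E'
from h import *
im=get_image("wrist");save(im,"w37");C=fcloud(im);s=get_state();print(s["tool_pos"])
a=im["image"][:,:,::-1][130:330,180:340];a=np.clip(a.astype(float)*2.0,0,255).astype(np.uint8);cv2.imwrite("pics/w37c.png",cv2.resize(a,None,fx=4,fy=3,interpolation=cv2.INTER_CUBIC))
q=C.reshape(-1,3);q=q[(abs(q[:,0]-433)<25)&(abs(q[:,1]-210)<45)&(q[:,2]>138)&(q[:,2]<165)];print(len(q),np.median(q,0),q.min(0),q.max(0))
q=q[abs(q[:,1]-210)<12];print(np.median(q,0))
E
```

```text
t: 59.3
tool_pos: [433.4, 208.9, 213.7]
tcp_rot: [-180.0, 0.0, 80.0]
ft_force: [0.3, -0.3, 0.5]
grip_width: 0.349
[433.49906756 208.88470749 213.87772596]
880 [434.66535594 213.0940136  154.72573575] [424.73480359 174.57534801 138.03904336] [444.97843693 244.5489377  157.56011818]
[434.29292994 210.40420761 154.83349965]
```

View pics/w37.png

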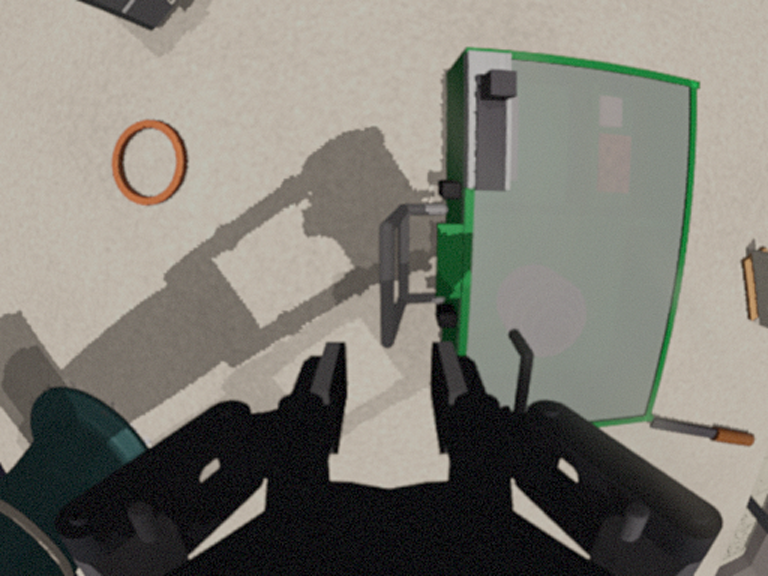

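```bash
python3 -m jog '0.001 -0.001 0.03 0;0.001 -0.001 0.06 0;0.001 -0.001 0.085 0;0.001 -0.001 0.097 0;0.001 -0.001 0.097 0;0.001 -0.001 0.097 0;0.001 -0.001 0.097 0' 0.35;  python3 -m jog '0 0 0 0;0 0 0 0;0 0 0 0;0 0 0 0;0 0 0 0' 0; python3 d.py
```

```text
t: 60.05
tool_pos: [433.7, 211.3, 119.1]
tcp_rot: [179.9, -0.1, 80.1]
ft_force: [-0.3, 0.2, -0.4]
grip_width: 0.35
t: 60.55
tool_pos: [432.9, 211.4, 118.7]
tcp_rot: [179.9, -0.1, 80.1]
ft_force: [-2.7, -0.2, 6.1]
grip_width: 0.063
[432.9 211.4 118.7] [ 1.799e+02 -1.000e-01  8.010e+01] [-2.7 -0.2  6.1] 0.063 60.5
```

```bash
python3 -m jog '0 0.0067 -0.0031 0;0 0.0208 -0.0074 0;0 0.0355 -0.0092 0;0 0.0503 -0.0085 0;0 0.0647 -0.0051 0;0 0.0784 0.0006 0;0 0.0908 0.0087 0;0 0.0963 0.0136 0;0 0.1016 0.0188 0;0 0.1063 0.0244 0;0 0.1105 0.031 0;0 0.1105 0.031 0'; python3 -m jog '0 0 0.001 0;0 0 0.001 0;0 0 0.001 0';python3 - <<'E'
from h import *
im=get_image("scene");a=im["image"][:,:,::-1][60:200,210:370];cv2.imwrite("pics/s38.png",cv2.resize(a,None,fx=4.5,fy=4.2,interpolation=cv2.INTER_CUBIC))
E
```

```text
t: 61.75
tool_pos: [540.9, 193.1, 87.0]
tcp_rot: [-179.8, -0.1, 80.0]
ft_force: [-7.0, 5.3, 12.7]
grip_width: 0.06
t: 62.05
tool_pos: [540.9, 193.1, 86.9]
tcp_rot: [-179.9, -0.1, 80.0]
ft_force: [-7.3, 5.6, 15.7]
grip_width: 0.062
```

View pics/s38.png

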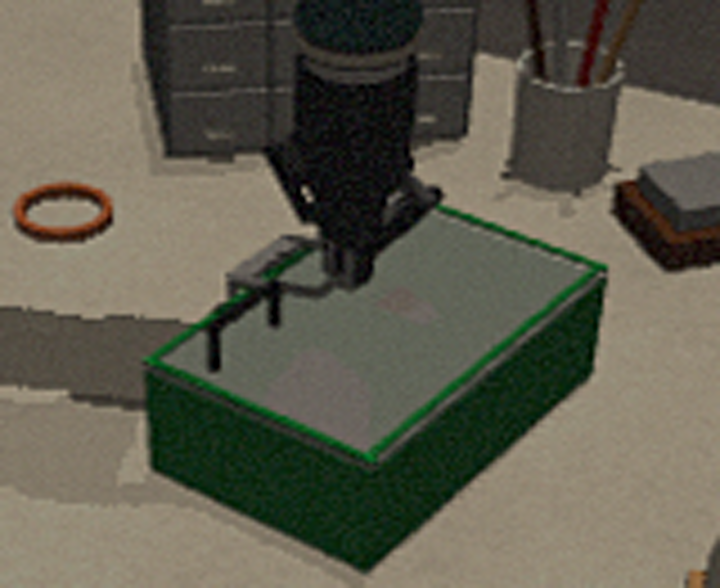

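```bash
python3 -m jog '0 0 0.0015 0;0 0 0.0025 0;0 0 0.0025 0'; python3 -m jog '0 0 -0.002 0;0 0 -0.002 0;0 0 -0.002 0;0 0 -0.05 0;0 0 -0.1 0;0 0 -0.12 0;0.02 0 -0.12 0;0.02 0 -0.12 0;0.02 0 -0.12 0' 0.35; python3 - <<'E'
from h import *
im=get_image("wrist");save(im,"w39");C=fcloud(im);s=get_state();print(s["tool_pos"])
q=C.reshape(-1,3);q=q[(abs(q[:,0]-515)<25)&(abs(q[:,1]-307)<25)&(q[:,2]>144)&(q[:,2]<153)];print(len(q),np.median(q,0),np.percentile(q,[2,98],axis=0))
q=C.reshape(-1,3);q=q[(abs(q[:,0]-542)<12)&(abs(q[:,1]-192)<15)&(q[:,2]>110)];print("bar",len(q),np.median(q,0))
E
```

```text
t: 62.4
tool_pos: [541.1, 193.2, 86.6]
tcp_rot: [-179.9, -0.1, 80.0]
ft_force: [-12.5, 3.5, 27.3]
grip_width: 0.064
t: 63.3
tool_pos: [544.0, 210.9, 201.3]
tcp_rot: [-179.9, 0.1, 80.1]
ft_force: [-0.6, 0.1, -0.5]
grip_width: 0.349
[543.69890695 210.66389864 201.08275013]
340 [513.7375951  307.02668599 147.53760827] [[506.39713516 300.33645392 145.72984417]
 [520.65005847 313.7842098  148.99281739]]
bar 306 [542.14135585 192.94419903 123.89410679]
```

View pics/w39.png

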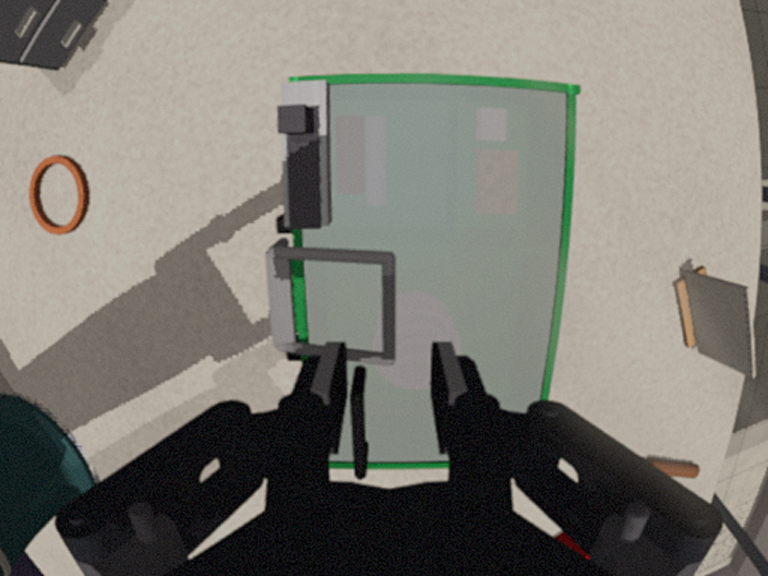

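```bash
python3 d.py 511.7,306.5,200,80.1; python3 -m jog '0.088 -0.0485 0 0;0.088 -0.0485 0 0;0.088 -0.0485 0 0;0.088 -0.0485 0 0;0.088 -0.0485 0.0 0;0.088 -0.0485 0.03 0;0.088 -0.0485 0.03 0' 0.4; python3 d.py 511.7,306.5,105,80.1
```

```text
[543.7 210.7 201.1] [-1.799e+02  1.000e-01  8.010e+01] [-0.1 -0.9 -0.2] 0.353 63.4
511.7,306.5,200,80.1 [ 0.0889 -0.048   0.0011] -0.0
t: 64.05
tool_pos: [509.8, 303.6, 168.7]
tcp_rot: [-179.7, 0.3, 80.0]
ft_force: [-0.1, -0.4, -1.1]
grip_width: 0.404
[509.8 303.6 168.7] [-179.7    0.3   80. ] [-0.1 -0.4 -1.1] 0.404 64.0
511.7,306.5,105,80.1 [0.0032 0.0014 0.0637] -0.1
```

```bash
python3 -m jog '0 0 0 0;0 0 0 0'; python3 d.py 511.7,306.5,105,80.1
```

```text
t: 64.25
tool_pos: [512.8, 306.0, 173.8]
tcp_rot: [179.9, -0.0, 80.0]
ft_force: [-0.6, 0.9, 0.4]
grip_width: 0.4
[512.8 306.  173.8] [179.9  -0.   80. ] [-0.6  0.9  0.4] 0.4 64.2
511.7,306.5,105,80.1 [ 0.0003 -0.0011  0.0688] -0.1
```

```bash
python3 -m jog '0 -0.001 0.03 0;0 -0.001 0.055 0;0 -0.001 0.068 0;0 -0.001 0.068 0;0 -0.001 0.068 0;0 -0.001 0.068 0' 0.4; python3 -m jog '0 0 0 0;0 0 0 0;0 0 0 0;0 0 0 0' 0; python3 -m jog '-0.006 0 0 0;-0.012 0 0 0;-0.018 0 0 0;-0.022 0 0 0;-0.0245 0 0 0;-0.0245 0 0 0;-0.0245 0 0 0'
```

```text
t: 64.85
tool_pos: [512.3, 307.4, 106.8]
tcp_rot: [179.9, -0.1, 80.1]
ft_force: [0.6, 0.2, 0.6]
grip_width: 0.398
t: 65.25
tool_pos: [511.8, 307.3, 106.5]
tcp_rot: [179.9, -0.1, 80.1]
ft_force: [-0.3, -0.0, 6.3]
grip_width: 0.144
t: 65.95
tool_pos: [507.7, 283.0, 106.5]
tcp_rot: [179.9, -0.1, 80.1]
ft_force: [-0.9, 0.2, 6.6]
grip_width: 0.145
```

```bash
python3 -m jog '-0.001 0 0 0;-0.0015 0 0 0;-0.0015 0 0 0';python3 -m jog '0 0 0 0;0 0 0 0;0 0 0 0;0 0 -0.04 0;0 0 -0.09 0;-0.06 0 -0.12 0;-0.11 0 -0.14 0;-0.11 0 -0.14 0;-0.11 0 -0.14 0' 0.4; python3 -m jog '0 0 0 0;0 0 0 0'; python3 - <<'E'
from h import *
im=get_image("wrist");save(im,"w40");C=fcloud(im);s=get_state();print(s["tool_pos"])
q=C.reshape(-1,3);q=q[(abs(q[:,0]-510)<25)&(abs(q[:,1]-283)<30)&(q[:,2]>144)&(q[:,2]<153)];print(len(q),np.median(q,0),np.percentile(q,[2,98],axis=0))
q=C.reshape(-1,3);q=q[(abs(q[:,0]-542)<12)&(abs(q[:,1]-192)<15)&(q[:,2]>110)];print("bar",len(q),np.median(q,0))
im=get_image("scene");save(im,"s40")
E
```

```text
t: 66.25
tool_pos: [507.6, 282.5, 106.5]
tcp_rot: [179.9, -0.2, 80.1]
ft_force: [-0.4, 3.3, 5.4]
grip_width: 0.145
t: 67.15
tool_pos: [488.0, 170.7, 246.7]
tcp_rot: [179.8, -0.0, 79.9]
ft_force: [-0.8, 1.8, 0.8]
grip_width: 0.403
t: 67.35
tool_pos: [487.1, 173.3, 243.7]
tcp_rot: [-179.9, 0.0, 80.1]
ft_force: [1.2, -0.6, -0.5]
grip_width: 0.404
[487.03473    173.50862715 243.60842761]
254 [509.38981552 282.03219406 147.59529929] [[502.28369441 275.4334733  145.80592008]
 [516.42619358 288.79220186 148.92237215]]
bar 317 [540.39895462 186.86733035 124.37139793]
```

View pics/w40.png

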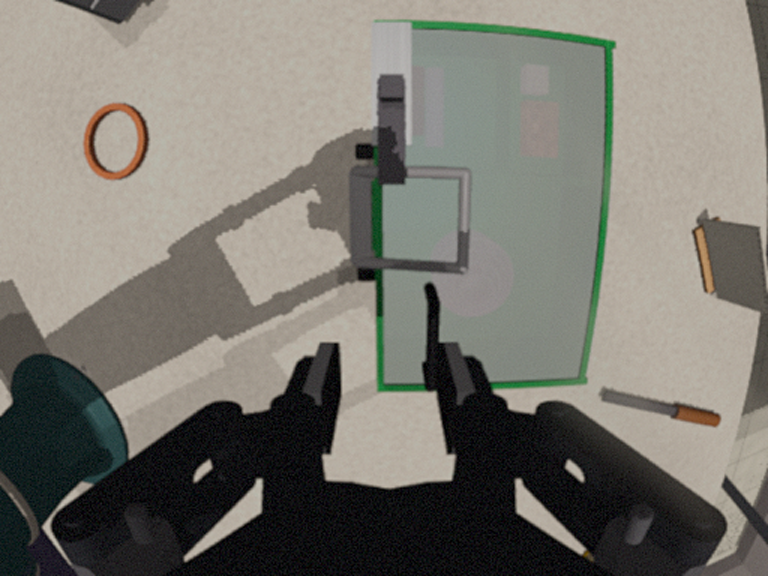

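View pics/s40.png

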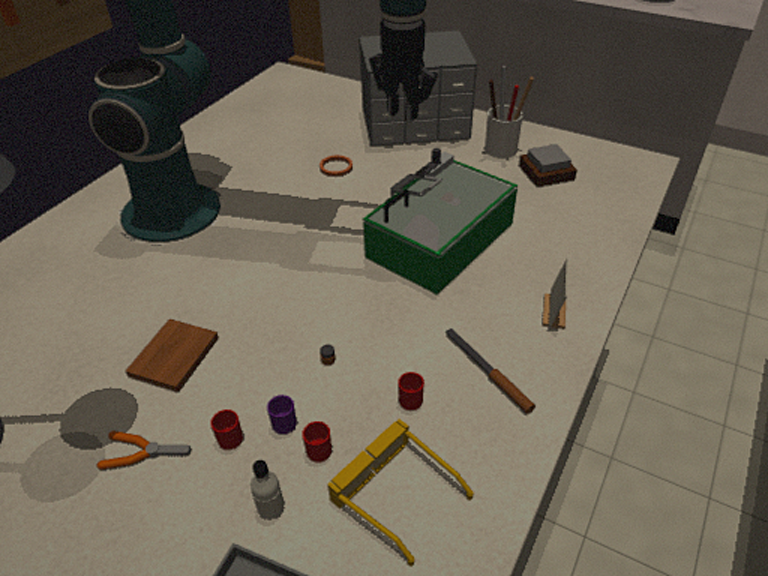

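```bash
python3 -m jog '0 0 -0.02 0;0 0 -0.02 0;0 0 -0.02 0;0 0 -0.02 0'; python3 -c "
from cell import *
print(sign_off())"
```

```text
t: 67.85
tool_pos: [487.1, 173.0, 263.8]
tcp_rot: [-179.9, 0.0, 80.1]
ft_force: [0.3, -0.3, -0.2]
grip_width: 0.395
the job is handed in; nothing more can be done
None
```

The job is handed in after about 68 s. I slid the tab clear, lifted the latch over and opened the lid. I then stacked all four cups in the large bay, shut the lid, folded the latch down and slid the tab home.

**Cups:** before closing, the rims measured 56, 66, 76 and 86 mm high. Their centres were within about 3 mm of each other, so each cup is seated in the next. After closing I could only see the stack as a disc through the lid.

**Lid, latch and tab:** the lid and the latch were each pressed to a firm stop of about 27 N. The latch bar is back at its original height, and the tab knob is within about 1.5 mm of where it started. Joint angles could not be read directly, so these are camera and force checks.

**Bystanders:** in the last picture the jar, pliers, file, goggles, glue and the red and purple cups were standing where they began.

**Disagreements:**
- The real fingertips sit about 24 mm behind the reported TCP, so the first close on the tab knob missed, ending shut just above it. I corrected for this in every later grasp.
- The wrist camera read about 2 mm off the TCP, so I lined cups up with each other in the same picture.
- While the gripper was away, the lid drifted from my estimate of 1.33 rad to about 1.4 rad, so I measured its bar again before closing it.

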